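# Set up a jaw-model practice station

### The job

Set up this practice station: stand all the jaw models that are there in the model holder's bed, in one row end to end lengthwise with no gaps from the fixed jaw, slide the green clamp bar up against the row, and only then push the red thumb wedge firmly along its ramp until it jams the bar fast. Lean the lamp's arm over towards the models to 40 degrees from upright so that it stays there, and slide (do not lift) the instrument cassette until it lies wholly on the white sheet, square with it. Leave the bottles and the jar where they are.

Things in the scene. Friction and masses are not known exactly. Their poses are not given: they have to be found in the camera images.
- holder: model holder fixed to the table: an aluminium bed 340 mm long (its own y), 64 mm wide (x), its top 28 mm above the table, with a black rubber strip. Origin on the table under the bed's middle. At the +y end stands the fixed steel jaw, 72 mm wide, 20 mm thick, up to z = 68 mm; its clamping face is at y = +150 mm and looks to -y. Dark feet stick out 60 mm either side at the table (6 mm high)
- bar: green clamp bar that straddles the bed and slides along it; axes parallel to the holder's. Origin on the bed's centre line at table height, under its clamping face, which looks to +y at the models. Cross bar: x = -66..+36, y = -18..0, z = 30..66 mm. A cheek (x = -66..-56, y = -106..-18 mm, up to z = 34 mm) runs back from it on the robot's side and carries the wedge
- bar_slide (a joint): position of the clamp bar along the bed in m: 0 = fully open (its face at holder y = -64 mm), growing toward the fixed jaw, up to 0.150. It stays where it is left; needs about 5 N to slide, plus what the models it pushes add (about 1 N each)
- wedge: red thumb wedge between cheek and bed, carried by the clamp bar; axes parallel to the holder's. Origin at the foot of its upright thumb tab, mid-plan, 34 mm above the table; tab 20 mm wide (x), 12 mm thick (y), 28 mm tall. Drawn back, the origin is at bar x = -44, y = -92 mm. Behind the tab (-y) it is free; 40 mm or more is free between tab and cross bar
- wedge_slide (a joint): wedge travel along its ramp in m (the ramp runs along holder +y, toward the fixed jaw, 10 degrees inward to the bed): 0 = drawn back; 3 to 4 N to move while slack, up to about 0.026. Then its rubber pad meets the bed and it jams: a push of 10 to 20 N brings it to 0.029 to 0.036, where it stays. Pulling back frees it
- lamp: work lamp, its foot fixed to the table: green disc of 50 mm radius, 20 mm high. Origin at the middle of its underside; its +x axis is the way the arm leans (to the models), the hinge axis runs along its y, 40 mm above the table
- lamp_lean (a joint): lean of the lamp arm from upright in rad, positive toward the lamp's +x (the models), range -0.6 to 1.3. A friction hinge: it stays where left; 0.65 N m to turn, i.e. 3 to 4 N at the shade
- shade (a point): centre of the rim of the lamp's green shade, 210 mm up the arm from the hinge. The shade is a half ball of 45 mm radius, its dome facing back and up (60 degrees back from the arm's line) and its open side to the models; two steel rods 8 mm thick, 32 to 44 mm apart, carry it. It turns with the arm; axes as the lamp's when upright
- cassette: steel instrument cassette with blue rails, loose, 180 mm (its x) by 120 mm (y) by 26 mm high, about 0.45 kg; origin at the middle of its underside. It slides on the table with 2 to 4 N; a flat solid block all round. Too wide to grip
- sheet: white paper sheet lying flat on the table, 260 mm (its x) by 200 mm (y), 1 mm; origin at its middle
- bottle1: green glass bottle, bystander, 62 mm across, 205 mm high; origin at the middle of its underside
- bottle2: the other green glass bottle, same size
- jar: domed stainless jar, bystander, 104 mm across, 145 mm high; origin at the middle of its underside
- model1: practice jaw model (2 or 3 of them are there), all alike: cream plaster base 62 mm long (its y), 36 mm wide (x), 26 mm high, with a pink ridge 18 mm wide up to z = 34 mm and ivory teeth up to 41 mm; 0.11 kg; origin at the middle of its underside. Gripped across the 36 mm width of the base
- model2: practice jaw model (2 or 3 of them are there), all alike: cream plaster base 62 mm long (its y), 36 mm wide (x), 26 mm high, with a pink ridge 18 mm wide up to z = 34 mm and ivory teeth up to 41 mm; 0.11 kg; origin at the middle of its underside. Gripped across the 36 mm width of the base
- model3: practice jaw model (2 or 3 of them are there), all alike: cream plaster base 62 mm long (its y), 36 mm wide (x), 26 mm high, with a pink ridge 18 mm wide up to z = 34 mm and ivory teeth up to 41 mm; 0.11 kg; origin at the middle of its underside. Gripped across the 36 mm width of the base
Mind the look-alikes: they are no part of the job. Several things have the shape of the cassette; the one meant has the colours described above.

How it is judged:
By the outcome, as a careful person would: the job done as asked, in the order asked, and still so for the second after the job is handed in, with the robot touching nothing.
Of model1, model2, model3 only 2 to 3 are there at a start; the rules pass over those that are not, and their reading is None.
At some moment in a run one of cassette may be knocked a few centimetres aside while the robot is not near it.
Once in a run the grip may slacken for a moment while it holds something.
It also fails if it takes over 184 s, if anything falls off the work surface, if the arm or the gripper's body presses on something with over 40 N, if the wrist force passes 120 N, or if a joint passes its speed limit or range.

### The arm

A 6-joint arm with a two-finger parallel gripper is mounted at the origin on the work surface. World frame = base frame: x ahead of the robot, y to its left, z up, the work surface at z = 0. Lengths are in m, angles in rad, forces in N, time in s.
With the tool pointing down it reaches from about 0.4 to 0.825 m from the base axis. Payload 7 kg.
Tool frame: the origin (TCP) lies at the centre of the arm's flange, where the gripper is bolted on; the fingertips stand 178 mm ahead of it and the grasp point (between the pads) lies 159 mm ahead of it; z points along the fingers, y is the direction in which the jaws open and shut (so a half turn about z gives the same grasp; the last joint's range is limited). The gripper opens to 88 mm and grips with 3 to 60 N. Pads are 19 mm wide; open, the fingers measure 130 mm over their backs; the gripper's body (78 mm by 193 mm) begins 47 mm behind the grasp point.
Start: joints at [-0.863, 0.359, 0.012, 0, -1.224, -0.288], TCP at [0.275, -0.616, 0.405] pointing down, gripper open.
Joint ranges: [-3.07, 3.07], [-1.43, 2.12], [-1.02, 1.25], [-3.03, 1.67], [-3.05, -0], [-3.03, 3.03]. Speed limits (rad/s): [2.39, 2.39, 3.01, 3.14, 3.14, 3.14].

### API

Orientations are given as [roll, pitch, yaw] about the fixed x, y, z axes, in that order (R = Rz(yaw) Ry(pitch) Rx(roll)).
In Python, from station import * gives the robot as it stands.
- The arm moves only by the tool send_rows, never from a script. Its argument "motion" is a list of rows, each an object with "offset": the shift along the tool's x, y, z in cm, a list of three; "turn": the turn about the tool's z in degrees. In form: [{"offset": [x, y, z], "turn": turn}, ...]. A call has 1 to 8 rows; each row is the pose to reach, as a shift and turn from the pose commanded when the call began, along the tool's axes at that moment; what a row does not reach only later rows make up. A row lasts 1/10 s, in which the tool goes at most 50 mm and 8.59 degrees, less where a joint would pass 70% of its speed; a pose out of reach is approached as far as the arm can. A call with a gripper value outside its range is refused whole. "hand" is the opening, from -1 (shut) to 1 (fully open), set as the call begins (left out, the last holds). The fingers move at their own pace and stop on an object; "squeeze" is the grip in N (left out, the last holds). Time passes only in rows, so rows that repeat a pose let the fingers close. It gives the time, the measured TCP pose, the force and the opening at its end, in the units of the state.
- get_state(): the state, without advancing time (a new reading comes with each control period).
- grab_frame(name): name is "scene" or "top" or "wrist"; returns a dict with "frame" (384x512x3 uint8, blue, green, red), "range_z" (384x512 float32, m along the optical axis (not along the pixel's ray), 0 where there is no reading), "vertical_fov" (degrees; the focal length in pixels is half the picture's height over the tangent of half this angle, whatever the lens; pixels are square), "cx", "cy" (the principal point, pixels), "cam_to_world" (4x4, takes a point from camera to world coordinates). Camera axes: x right, y up, looking along -z (the intrinsics and any distortion apply to the point x, -y, -z); pixel columns grow to the right and rows downward; lengths in m; the calibration is good to about 2 mm. A picture is of the moment at which its call begins.
- job_done(): hands the job in, once; it reports no verdict.
The state is a dict: "t": time; "q": joint angles; "qd": joint speeds; "joint_efforts": joint torques, N m; "eef_pos": TCP position; "ee_rot": TCP orientation; "force": force on the tool from outside, world axes, zero at the start; "moment": the same for the moment, N m; "width": finger opening in m.
Only numpy, scipy, OpenCV 4.12 (cv2) and the standard library are available. Lean on these libraries where they do the work, as an engineer would, in place of code of your own. Each camera call takes 0.05 s, during which the arm holds its last target. There are 200 camera calls.

## Working session

There is one attempt and no reset: what is moved stays moved. The work goes in short steps, Python scripts to look and compute and a tool call to move; the robot and the scene stay as the last step left them, time stands still between calls to the robot, and variables do not carry over. Pictures are saved under pics/ and viewed, about 12 in all and at most 16, crops included, and the job is handed in when it is done.

Besides the shell and the picture viewer there is one more tool, called after "Emit:" as name([rows], argument=value, ...), one row to a line, values as JSON. send_rows: Moves the arm, as the interface text tells. Its arguments: {"type":"object","properties":{"motion":{"type":"array"},"hand":{"type":"number"},"squeeze":{"type":"number"}},"required":["motion"]}

```bash
ls; mkdir -p pics; cat > h.py <<'E'
from station import *
import numpy as np, cv2
def cam(n):
    d=grab_frame(n); return d
def f(d): return d["frame"].shape[0]/2/np.tan(np.radians(d["vertical_fov"])/2)
def pts(d):
    z=d["range_z"]; F=f(d); v,u=np.mgrid[:z.shape[0],:z.shape[1]]
    P=np.stack([(u-d["cx"])/F*z,-(v-d["cy"])/F*z,-z,np.ones_like(z)],-1)
    return (P@np.array(d["cam_to_world"]).T)[...,:3]
def ray(d,u,v,h):
    T=np.array(d["cam_to_world"]);F=f(d)
    r=T[:3,:3]@np.array([(u-d["cx"])/F,-(v-d["cy"])/F,-1]);o=T[:3,3]
    return o+r*(h-o[2])/r[2]
E
python3 - <<'E'
from h import *
s=get_state();print(s)
for n in("top","scene"):
    d=cam(n);cv2.imwrite(f"pics/{n}0.png",d["frame"]);print(n,{k:d[k] for k in d if k not in("frame","range_z")})
    np.savez(f"{n}0.npz",**{k:np.array(d[k]) for k in d})
E
```

```text
pics
{'t': 0.0, 'q': array([-8.62871977e-01,  3.59387829e-01,  1.10372899e-02, -3.70365778e-04,
       -1.22407688e+00, -2.88080963e-01]), 'qd': array([5.26384400e-04, 3.41232949e-04, 3.70479982e-04, 1.18807787e-04,
       1.57127440e-05, 1.88353166e-03]), 'joint_efforts': array([ 3.24252669e-04, -5.82723498e+01,  2.93041545e+01,  6.99675098e+00,
        6.74502837e-03, -2.27330665e-04]), 'eef_pos': array([ 0.27504916, -0.61619951,  0.40370879]), 'ee_rot': array([ 3.13992985e+00, -1.29646323e-04, -2.72187530e+00]), 'force': array([-0.32357523,  0.47154941, -0.15901279]), 'moment': array([0.03531527, 0.04973212, 0.0362991 ]), 'width': 0.08744843967258162}
top {'vertical_fov': 48.067962049567626, 'cx': 255.00348806524005, 'cy': 194.02796854905523, 'cam_to_world': array([[ 0.0041655 ,  0.99615435, -0.08751658,  0.35557458],
       [-0.99996562,  0.00352195, -0.00750661, -0.11297697],
       [-0.00716951,  0.08754484,  0.99613478,  1.91782672],
       [ 0.        ,  0.        ,  0.        ,  1.        ]])}
scene {'vertical_fov': 44.35561147831332, 'cx': 254.207716143501, 'cy': 192.681452544438, 'cam_to_world': array([[-0.4539657 , -0.76303443,  0.46010173,  1.18795678],
       [ 0.89101363, -0.3869371 ,  0.23743291,  0.25223548],
       [-0.00313906,  0.51774331,  0.85553025,  1.43131182],
       [ 0.        ,  0.        ,  0.        ,  1.        ]])}
```

```bash
python3 -c "
import cv2
for n in('top','scene'):
    a=cv2.imread(f'pics/{n}0.png'); cv2.imwrite(f'pics/{n}0b.png',cv2.resize(a,(800,600),interpolation=cv2.INTER_CUBIC))"
```

```text
(no output)
```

View pics/top0b.png

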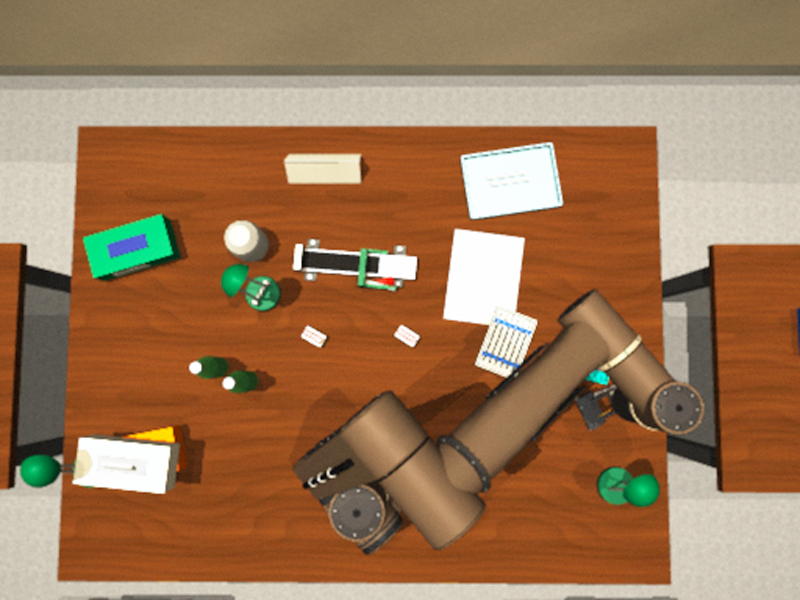

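View pics/scene0b.png

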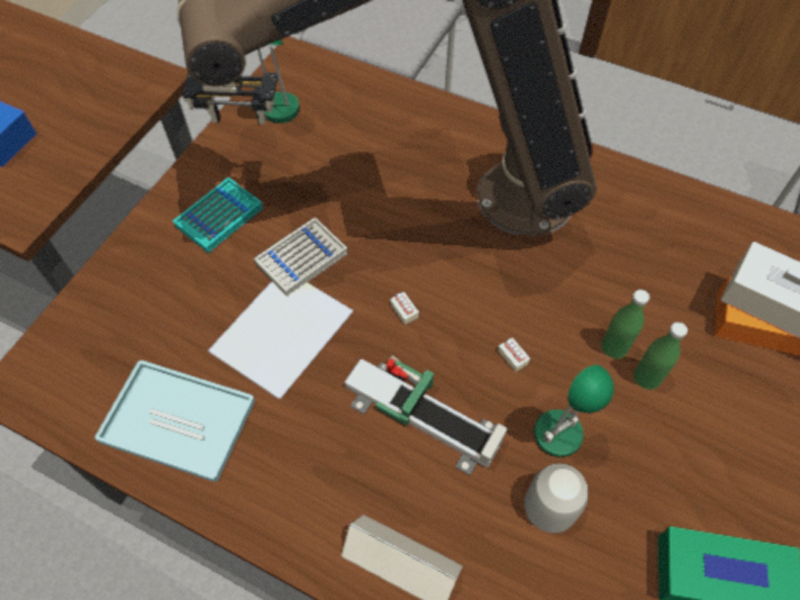

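Top (800 px view): the holder is at (357,263), with its jaw at the left (+y) end. Candidates:
- **Models:** two, at (313,336) and (407,336). I see no third one.
- **Cassette:** the steel one with blue rails is at (507,342). The teal one by the gripper (600,378) is a look-alike.
- **Sheet:** at (485,277). The tray at (512,180) and the box at (323,168) are distractors.
- **Lamp:** the one at (262,293). The lamps at (620,485) and (40,470) are look-alikes.

```bash
cat > m0.py <<'E'
from h import *
def load(n): return {k:v for k,v in np.load(f"{n}0.npz").items()}
def rect(P,msk,lab):
    q=P[msk][:,:2].astype(np.float32)
    (c,wh,a)=cv2.minAreaRect(q*1000); print(lab,"c",np.round(c,0),"wh",np.round(wh,0),"ang",round(a,1),"z",np.round(np.percentile(P[msk][:,2],[5,50,95]),3),"n",len(q))
for n in("top","scene"):
    d=load(n);P=pts(d);hsv=cv2.cvtColor(d["frame"],cv2.COLOR_BGR2HSV);H,S,V=[hsv[...,i].astype(int) for i in range(3)]
    ok=d["range_z"]>0
    def comps(m,lab,lo=15):
        k,l,st,ce=cv2.connectedComponentsWithStats((m&ok).astype(np.uint8))
        for i in range(1,k):
            if st[i,4]>=lo:
                c=P[l==i].mean(0)
                if 0.25<c[0]<0.95 and abs(c[1])<.75: rect(P,l==i,f"{n} {lab} px{np.round(ce[i])}")
    on=(P[...,2]<0.3)&(P[...,0]>.2)
    comps((S<70)&(V>120)&on,"white")
    comps((H>50)&(H<85)&(S>120)&on,"green")
    comps((H>100)&(H<130)&(S>90)&on,"blue")
    comps(((H<8)|(H>172))&(S>170)&(V>120)&on,"red",5)
E
python3 m0.py
```

```text
top white px[327. 115.] c [ 883. -424.] wh [201. 276.] ang 8.3 z [-0.004  0.005  0.022] n 2517
top white px[206. 107.] c [916. 127.] wh [223.  85.] ang 89.9 z [0.003 0.04  0.073] n 828
top white px[154. 152.] c [705. 343.] wh [131.  93.] ang 46.4 z [0.109 0.131 0.146] n 381
top white px[313. 188.] c [ 526. -362.] wh [263. 405.] ang 82.5 z [-0.007  0.003  0.025] n 3496
top white px[209. 159.] c [680.  89.] wh [157.  39.] ang 81.4 z [-0.005  0.012  0.032] n 127
top white px[190. 164.] c [655. 188.] wh [34. 83.] ang 88.7 z [-0.     0.066  0.073] n 86
top white px[253. 170.] c [639. -80.] wh [146. 114.] ang 73.9 z [0.002 0.027 0.036] n 464
top white px[208. 174.] c [604.  95.] wh [155.  34.] ang 86.3 z [0.002 0.025 0.035] n 125
top white px[239. 181.] c [582. -30.] wh [51. 15.] ang 80.3 z [-0.006  0.028  0.039] n 27
top white px[166. 187.] c [552. 293.] wh [18. 35.] ang 65.0 z [0.015 0.043 0.051] n 22
top white px[200. 215.] c [429. 143.] wh [70. 39.] ang 60.9 z [0.001 0.028 0.044] n 122
top white px[260. 215.] c [ 432. -122.] wh [65. 40.] ang 58.0 z [-0.003  0.027  0.043] n 126
top whit
[... 2719 characters left out ...]
[559. 290.] wh [94. 88.] ang 76.6 z [0.013 0.02  0.026] n 494
scene green px[463. 363.] c [681. 658.] wh [119. 232.] ang 17.8 z [0.038 0.07  0.075] n 2965
scene blue px[148. 127.] c [ 353. -634.] wh [103.  12.] ang 74.5 z [0.018 0.023 0.028] n 49
scene blue px[128. 143.] c [ 450. -654.] wh [106.  13.] ang 76.0 z [0.017 0.025 0.03 ] n 62
scene blue px[203. 155.] c [ 369. -381.] wh [104.  11.] ang 69.1 z [0.019 0.024 0.03 ] n 51
scene blue px[181. 170.] c [ 463. -417.] wh [101.  13.] ang 68.1 z [0.018 0.023 0.028] n 64
scene blue px[471. 365.] c [681. 659.] wh [ 41. 110.] ang 18.0 z [0.067 0.071 0.076] n 575
scene red px[253. 236.] c [587. -71.] wh [66. 26.] ang 68.4 z [0.029 0.038 0.065] n 61
```

```bash
cat >> h.py <<'E'
from scipy.spatial.transform import Rotation as Rn
from scipy.optimize import least_squares
GL=0.159
def go(x,y,z,yaw=None,s=None):
    """shift in tool axes (cm) and turn (deg) to put the TCP at x,y,z with tool yaw (deg, mod 180)"""
    s=s or get_state(); R=Rn.from_euler("xyz",s["ee_rot"]).as_matrix()
    o=R.T@(np.array([x,y,z])-s["eef_pos"])*100
    t=0
    if yaw is not None:
        cur=np.degrees(s["ee_rot"][2]); t=-((yaw-cur+90)%180-90)   # tool z is down
    print("offset",np.round(o,2),"turn",round(t,1),"q6->",round(np.degrees(s["q"][5])+t,0),"| pos",np.round(s["eef_pos"],4),"yaw",round(np.degrees(s["ee_rot"][2]),2),"F",np.round(s["force"],1),"w",round(s["width"],4),"t",round(s["t"],1))
def sphere(Q,r=.045):
    g=lambda c:np.linalg.norm(Q-c,axis=1)-r
    return least_squares(g,Q.mean(0)-[0,0,.02],loss="soft_l1",f_scale=.003)
def shade(d):
    P=pts(d);hsv=cv2.cvtColor(d["frame"],cv2.COLOR_BGR2HSV)
    m=(hsv[...,0]>50)&(hsv[...,0]<85)&(hsv[...,1]>120)&(P[...,2]>.12)&(P[...,2]<.32)&(np.hypot(P[...,0]-.55,P[...,1]-.26)<.2)&(d["range_z"]>0)
    return P[cv2.erode(m.astype(np.uint8),np.ones((3,3)))>0]
E
python3 - <<'E'
from h import *
from m0 import load
Q=[]
for n in("top","scene"):
    q=shade(load(n));Q.append(q);r=sphere(q);print(n,len(q),r.x,np.abs(r.fun).mean())
r=sphere(np.vstack(Q));print(r.x)
d=cam("wrist");print(d["vertical_fov"],d["cx"],d["cy"],np.round(d["cam_to_world"],3))
s=get_state();R=Rn.from_euler("xyz",s["ee_rot"]).as_matrix();T=d["cam_to_world"];print(np.round(R.T@(T[:3,3]-s["eef_pos"]),3),np.round(R.T@T[:3,:3],3))
go(.58,.02,.42,-90);go(.6,.02,.42,0)
E
```

```text
top white px[327. 115.] c [ 883. -424.] wh [201. 276.] ang 8.3 z [-0.004  0.005  0.022] n 2517
top white px[206. 107.] c [916. 127.] wh [223.  85.] ang 89.9 z [0.003 0.04  0.073] n 828
top white px[154. 152.] c [705. 343.] wh [131.  93.] ang 46.4 z [0.109 0.131 0.146] n 381
top white px[313. 188.] c [ 526. -362.] wh [263. 405.] ang 82.5 z [-0.007  0.003  0.025] n 3496
top white px[209. 159.] c [680.  89.] wh [157.  39.] ang 81.4 z [-0.005  0.012  0.032] n 127
top white px[190. 164.] c [655. 188.] wh [34. 83.] ang 88.7 z [-0.     0.066  0.073] n 86
top white px[253. 170.] c [639. -80.] wh [146. 114.] ang 73.9 z [0.002 0.027 0.036] n 464
top white px[208. 174.] c [604.  95.] wh [155.  34.] ang 86.3 z [0.002 0.025 0.035] n 125
top white px[239. 181.] c [582. -30.] wh [51. 15.] ang 80.3 z [-0.006  0.028  0.039] n 27
top white px[166. 187.] c [552. 293.] wh [18. 35.] ang 65.0 z [0.015 0.043 0.051] n 22
top white px[200. 215.] c [429. 143.] wh [70. 39.] ang 60.9 z [0.001 0.028 0.044] n 122
top white px[260. 215.] c [ 432. -122.] wh [65. 40.] ang 58.0 z [-0.003  0.027  0.043] n 126
top whit
[... 3418 characters left out ...]
1
top 165 [0.55376471 0.29544593 0.2490591 ] 0.0023491472844101875
scene 487 [0.55767553 0.30048354 0.25000731] 0.0015832044442061547
[0.55769904 0.30007659 0.24957246]
62.437415243934055 244.87388437771074 186.58725674687892 [[-0.407 -0.878 -0.252  0.206]
 [ 0.913 -0.391 -0.114 -0.646]
 [ 0.001 -0.277  0.961  0.384]
 [ 0.     0.     0.     1.   ]]
[0.075 0.001 0.02 ] [[-0.     0.961  0.277]
 [ 1.     0.     0.   ]
 [ 0.     0.277 -0.961]]
offset [-53.78  45.68  -1.56] turn -66.0 q6-> -82.0 | pos [ 0.2751 -0.6163  0.4039] yaw -155.95 F [-0.4 -0.7 -1.1] w 0.0877 t 0.1
offset [-55.6   44.86  -1.56] turn 24.0 q6-> 8.0 | pos [ 0.2751 -0.6163  0.4039] yaw -155.95 F [-0.4 -0.7 -1.1] w 0.0877 t 0.1
```

Emit:
send_rows([
  {"offset": [-26,26,-6],"turn": 0},
  {"offset": [-26,26,-6],"turn": 0},
  {"offset": [-26,26,-6],"turn": 0},
  {"offset": [-26,26,-6],"turn": 0},
  {"offset": [-26,26,-6],"turn": 0},
  {"offset": [-26,26,-6],"turn": 0},
  {"offset": [-26,26,-6],"turn": 0},
  {"offset": [-26,26,-6],"turn": 0},
], hand=1)

```text
t: 0.95
eef_pos: [0.4071, -0.2702, 0.4656]
ee_rot: [-3.141, 0.002, -2.72]
force: [0.1, 0.0, 0.2]
width: 0.0875
```

Emit:
send_rows([
  {"offset": [-22,22,-4],"turn": -66},
  {"offset": [-22,22,-4],"turn": -66},
  {"offset": [-22,22,-4],"turn": -66},
  {"offset": [-22,22,-4],"turn": -66},
  {"offset": [-22,22,-4],"turn": -66},
  {"offset": [-22,22,-4],"turn": -66},
  {"offset": [-22,22,-4],"turn": -66},
  {"offset": [-22,22,-4],"turn": -66},
])

```text
t: 1.75
eef_pos: [0.5185, 0.02, 0.5043]
ee_rot: [3.141, 0.0, -1.561]
force: [-1.2, -0.3, -0.7]
width: 0.0878
```

```bash
sed -i 's/^for n in/if __name__=="__main__":\n  for n in/' m0.py; cat > snap.py <<'E'
from h import *
import sys
for a in sys.argv[1:]:
    n,lab=a.split(":"); d=cam(n); np.savez(lab+".npz",**{k:np.array(d[k]) for k in d}); cv2.imwrite(f"pics/{lab}.png",cv2.resize(d["frame"],(800,600),interpolation=cv2.INTER_CUBIC))
go(.52,.02,.5,-90)
E
python3 snap.py wrist:w1 top:t1
```

```text
offset [-0.16 -0.21  0.43] turn 0.2 q6-> -23.0 | pos [0.5179 0.0184 0.5043] yaw -89.79 F [-0.1 -0.7 -0.2] w 0.0875 t 1.9
```

View pics/w1.png

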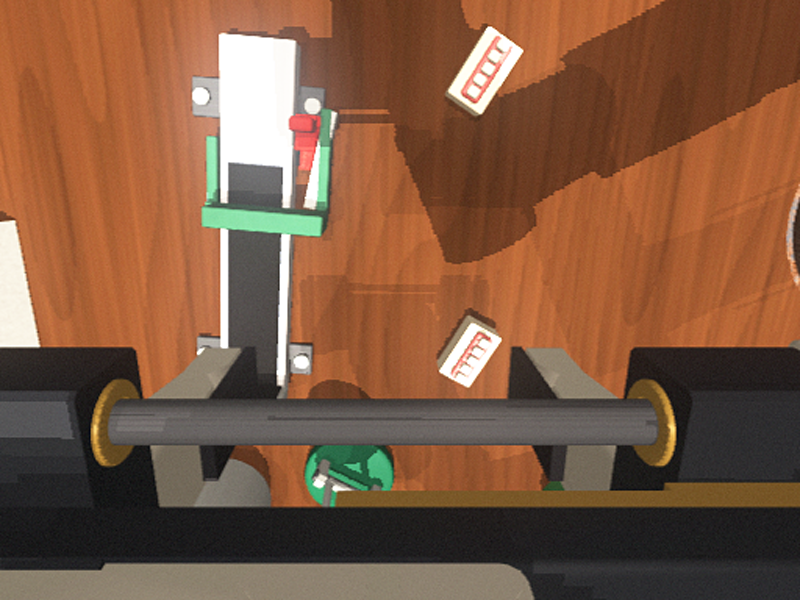

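The wrist view (800 px) shows:
- bed along x≈260, with its -y end at row 35
- green bar at (265,217) and red tab at (303,123)
- models at (484,70) and (470,350)
- lamp foot at (350,478)

The top view shows only two models; the arm still hides part of the table there.

```bash
cat > m1.py <<'E'
from h import *
import sys
def load(n): return {k:v for k,v in np.load(n+".npz").items()}
def rect(q,lab):
    q=q[:,:2]; lo,hi=0,100
    c,wh,a=cv2.minAreaRect((q*1000).astype(np.float32))
    if wh[0]>wh[1]: L=a;wh=(wh[1],wh[0])
    else: L=a+90
    L=(L+90)%180-90
    print(lab,"c",np.round(c,1),"wid,len",np.round(wh,1),"long axis deg",round(L,1),"n",len(q))
    return np.array(c)/1000,L
def models(d):
    P=pts(d);hsv=cv2.cvtColor(d["frame"],cv2.COLOR_BGR2HSV)
    wood=(hsv[...,1]>130)&(hsv[...,0]<20)
    m=(P[...,2]>.019)&(P[...,2]<.05)&(d["range_z"]>.25)&(P[...,0]<.52)&(P[...,0]>.3)&(hsv[...,2]>60)
    m=cv2.morphologyEx(m.astype(np.uint8),cv2.MORPH_OPEN,np.ones((3,3)))
    k,l,st,ce=cv2.connectedComponentsWithStats(m)
    for i in range(1,k):
        if st[i,4]>150: rect(P[l==i],f"px{np.round(ce[i])} z{np.median(P[l==i][:,2]):.3f}")
if __name__=="__main__":
    d=load("w1");P=pts(d);hsv=cv2.cvtColor(d["frame"],cv2.COLOR_BGR2HSV);H,S,V=[hsv[...,i].astype(int) for i in range(3)]
    ok=d["range_z"]>.25
    models(d)
    bed=ok&(P[...,2]>.02)&(P[...,2]<.036)&(S<60)&(P[...,0]>.56)&(P[...,0]<.74)
    k,l,st,ce=cv2.connectedComponentsWithStats(bed.astype(np.uint8)); i=1+np.argmax(st[1:,4]); print(np.median(P[l==i][:,2]))
    rect(P[l==i],"bed white")
    b=P[ok&(P[...,2]>.02)&(P[...,2]<.036)&(P[...,0]>.58)&(P[...,0]<.72)&(P[...,1]<.15)&(S<90)]
    # edges per y slice
    for y in np.arange(-.14,.14,.02):
        q=b[abs(b[:,1]-y)<.006]
        if len(q)>10: print(round(y,2),np.round(np.percentile(q[:,0],[2,98]),4),len(q))
    print("end y",np.percentile(b[:,1],[.2,1,2]))
    g=P[ok&(H>50)&(H<85)&(S>90)&(P[...,2]>.058)&(P[...,2]<.074)];rect(g,"bar top");print(np.percentile(g[:,1],[3,97]))
    r=P[ok&((H<8)|(H>172))&(S>170)&(P[...,2]>.054)&(P[...,0]>.5)];rect(r,"tab top")
    t=load("t1");q=shade(t);w=sphere(q);print("shade",w.x, "centroid",q.mean(0))
    g=P[ok&(H>50)&(H<85)&(S>90)&(P[...,2]>.012)&(P[...,2]<.028)&(P[...,1]>.18)];rect(g,"foot");print(len(g))
E
python3 m1.py
```

```text
px[309.  45.] z0.027 c [ 432.4 -119.5] wid,len [36.3 62.4] long axis deg 58.0 n 1356
px[300. 226.] z0.026 c [430.3 142.7] wid,len [36.1 62.2] long axis deg 60.8 n 876
0.027822866639444638
bed white c [631.1 -74.5] wid,len [ 68.3 140.7] long axis deg 85.6 n 5170
-0.14 [0.5937 0.6557] 427
-0.12 [0.5951 0.6572] 469
-0.1 [0.5964 0.6588] 447
-0.08 [0.6    0.6595] 409
-0.06 [0.5995 0.6708] 481
-0.04 [0.5924 0.6719] 485
-0.02 [0.582  0.6752] 471
0.0 [0.5811 0.6469] 103
0.02 [0.6071 0.668 ] 199
0.04 [0.6073 0.669 ] 351
0.06 [0.6087 0.6704] 344
0.08 [0.6103 0.6721] 337
0.1 [0.6116 0.6737] 330
0.12 [0.613  0.6756] 315
0.14 [0.6144 0.6727] 149
end y [-0.14474095 -0.14197843 -0.14008437]
bar top c [622.4 137.2] wid,len [ 99.5 286.2] long axis deg 89.0 n 957
[-0.00423229  0.01482369]
tab top c [0. 0.] wid,len [0. 0.] long axis deg -90.0 n 0
shade [0.55475508 0.29706045 0.24866798] centroid [0.56542291 0.30169016 0.28740794]
foot c [459.6 281.2] wid,len [ 77.8 282.2] long axis deg 4.6 n 1335
1335
```

Emit:
send_rows([
  {"offset": [-12.3,8.9,20],"turn": 29.4},
  {"offset": [-12.3,8.9,20],"turn": 29.4},
  {"offset": [-12.3,8.9,20],"turn": 29.4},
  {"offset": [-12.3,8.9,20],"turn": 29.4},
  {"offset": [-12.3,8.9,20],"turn": 29.4},
  {"offset": [-12.3,8.9,20],"turn": 29.4},
  {"offset": [-12.3,8.9,20],"turn": 29.4},
  {"offset": [-12.3,8.9,20],"turn": 29.4},
], hand=1, squeeze=25)

```text
t: 2.65
eef_pos: [0.4295, 0.1404, 0.3058]
ee_rot: [-3.141, 0.002, -2.085]
force: [-0.8, 0.4, -0.4]
width: 0.0874
```

```bash
python3 snap.py wrist:w2; python3 -c "
from m1 import *
models(load('w2')); go(.4303,.1427,.183,-119.2)"
```

```text
offset [  5.99 -13.81 -19.41] turn -29.4 q6-> -102.0 | pos [0.4295 0.1403 0.3059] yaw -119.45 F [-0.1  0.  -0.4] w 0.0875 t 2.7
px[246. 186.] z0.027 c [429.2 142.8] wid,len [36.  61.8] long axis deg 60.6 n 2877
offset [-0.22  0.07 12.29] turn -0.2 q6-> -73.0 | pos [0.4295 0.1403 0.3059] yaw -119.45 F [-0.1  0.  -0.4] w 0.0875 t 2.7
```

View pics/t1.png

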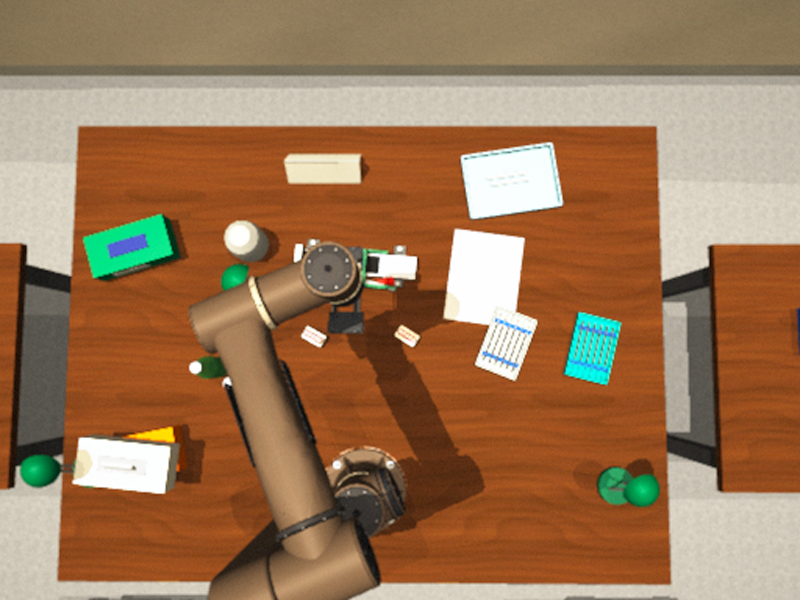

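Only two models are there. The steel cassette is clear at (507,343). Now I'll grasp the first model.

Emit:
send_rows([
  {"offset": [-0.2,0.0,4],"turn": 0},
  {"offset": [-0.2,0.0,8],"turn": 0},
  {"offset": [-0.2,0.0,11],"turn": 0},
  {"offset": [-0.2,0.0,12.3],"turn": 0},
  {"offset": [-0.2,0.0,12.3],"turn": 0},
  {"offset": [-0.2,0.0,12.3],"turn": 0},
])

```text
t: 3.3
eef_pos: [0.4305, 0.1422, 0.1825]
ee_rot: [-3.141, 0.001, -2.084]
force: [0.3, -0.5, -0.1]
width: 0.0874
```

Emit:
send_rows([
  {"offset": [0,0,0],"turn": 0},
  {"offset": [0,0,0],"turn": 0},
  {"offset": [0,0,0],"turn": 0},
  {"offset": [0,0,0],"turn": 0},
  {"offset": [0,0,0],"turn": 0},
  {"offset": [0,0,0],"turn": 0},
  {"offset": [0,0,0],"turn": 0},
  {"offset": [0,0,0],"turn": 0},
], hand=-1, squeeze=25)

```text
t: 4.1
eef_pos: [0.4296, 0.1423, 0.1816]
ee_rot: [3.142, -0.0, -2.083]
force: [-0.1, -0.5, 1.2]
width: 0.0358
```

Emit:
send_rows([
  {"offset": [0,0,-4],"turn": 0},
  {"offset": [0,0,-8],"turn": 0},
  {"offset": [0,0,-10],"turn": 0},
  {"offset": [0,0,-10],"turn": 0},
  {"offset": [0,0,-10],"turn": 0},
])

```text
t: 4.6
eef_pos: [0.4294, 0.1421, 0.2816]
ee_rot: [3.141, 0.001, -2.083]
force: [0.1, -0.0, -1.7]
width: 0.0356
```

```bash
python3 - <<'E'
from h import *
# holder frame estimate
ey=np.array([.0754,1]);ey/=np.linalg.norm(ey);ex=np.array([ey[1],-ey[0]])
O=np.array([.6353+.0754*(.0265-0),.0265])
for y in(119,115,57,50):print(y,O+ey*y/1000)
p=O+ey*.112
go(p[0],p[1],.30,-94.3)
E
```

```text
119 [0.6462453  0.14516317]
115 [0.64594456 0.14117449]
57 [0.64158374 0.08333866]
50 [0.64105743 0.07635847]
offset [-10.27 -19.05  -1.83] turn -25.1 q6-> -98.0 | pos [0.4294 0.1421 0.2816] yaw -119.36 F [ 0.1 -0.  -1.7] w 0.0356 t 4.6
```

Emit:
send_rows([
  {"offset": [-10.3,-19.1,-1.9],"turn": -25},
  {"offset": [-10.3,-19.1,-1.9],"turn": -25},
  {"offset": [-10.3,-19.1,-1.9],"turn": -25},
  {"offset": [-10.3,-19.1,-1.9],"turn": -25},
  {"offset": [-10.3,-19.1,-1.9],"turn": -25},
  {"offset": [-10.3,-19.1,-1.9],"turn": -25},
  {"offset": [-10.3,-19.1,-1.9],"turn": -25},
])

```text
t: 5.3
eef_pos: [0.6461, 0.138, 0.2978]
ee_rot: [3.138, -0.002, -1.648]
force: [-0.5, -0.6, -1.3]
width: 0.0359
```

```bash
python3 snap.py wrist:w3 scene:s3; python3 -c "
from h import *
go(.6457,.1382,.211,-94.3)"
```

```text
offset [ 12.77  11.67 -20.03] turn -4.3 q6-> -38.0 | pos [0.6455 0.1383 0.2993] yaw -94.34 F [ 0.2 -0.7 -1.6] w 0.0358 t 5.4
offset [-0.   -0.04  8.83] turn -0.0 q6-> -33.0 | pos [0.6455 0.1383 0.2993] yaw -94.34 F [ 0.2 -0.7 -1.6] w 0.0358 t 5.4
```

View pics/w3.png

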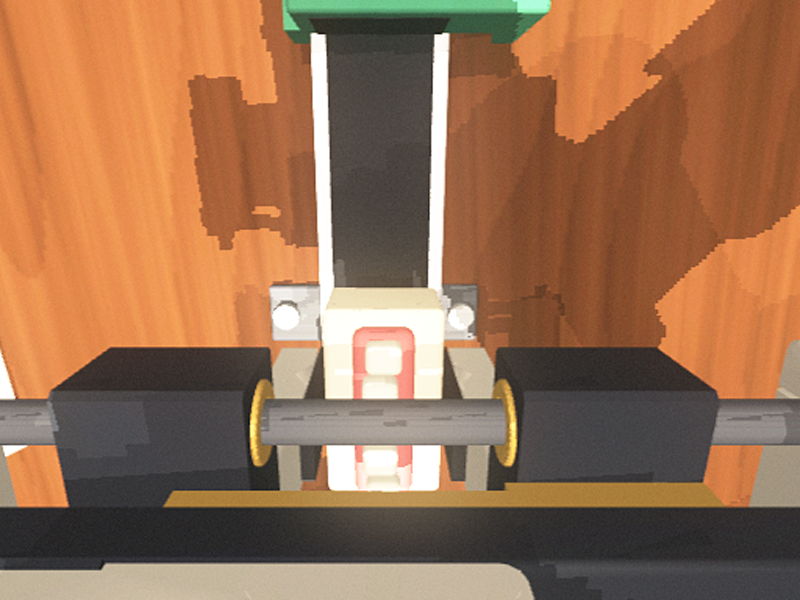

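The model is held centred over the bed (model axis ~384, bed axis ~380). Lowering it.

Emit:
send_rows([
  {"offset": [0,0,4],"turn": 0},
  {"offset": [0,0,7],"turn": 0},
  {"offset": [0,0,8.3],"turn": 0},
  {"offset": [0,0,8.9],"turn": 0},
  {"offset": [0,0,8.9],"turn": 0},
  {"offset": [0,0,8.9],"turn": 0},
])

```text
t: 6.0
eef_pos: [0.6471, 0.1388, 0.2132]
ee_rot: [-3.14, 0.001, -1.646]
force: [-0.6, 0.6, -0.7]
width: 0.0361
```

Emit:
send_rows([
  {"offset": [0,0,0],"turn": 0},
  {"offset": [0,0,0],"turn": 0},
  {"offset": [0,0,0],"turn": 0},
  {"offset": [0,0,0],"turn": 0},
  {"offset": [0,0,0],"turn": 0},
  {"offset": [0,0,0],"turn": 0},
], hand=0.3)

```text
t: 6.6
eef_pos: [0.6466, 0.1384, 0.2117]
ee_rot: [-3.142, -0.0, -1.647]
force: [0.1, -0.3, 0.8]
width: 0.0573
```

Emit:
send_rows([
  {"offset": [0,0,-3],"turn": 0},
  {"offset": [0,0,-7],"turn": 0},
  {"offset": [0,0,-10],"turn": 0},
  {"offset": [0,0,-10],"turn": 0},
], hand=0.3)

```text
t: 7.0
eef_pos: [0.648, 0.1388, 0.317]
ee_rot: [-3.134, 0.003, -1.646]
force: [0.3, -0.2, -0.8]
width: 0.0569
```

```bash
python3 -c "
from h import *
go(.432,-.1195,.3,-122);go(.432,-.1195,.3,58)"
```

```text
offset [27.39 19.61  1.47] turn 27.7 q6-> -6.0 | pos [0.648  0.1388 0.317 ] yaw -94.3 F [ 0.3 -0.2 -0.8] w 0.0569 t 7.0
offset [27.39 19.61  1.47] turn 27.7 q6-> -6.0 | pos [0.648  0.1388 0.317 ] yaw -94.3 F [ 0.3 -0.2 -0.8] w 0.0569 t 7.0
```

Emit:
send_rows([
  {"offset": [27.4,19.7,1],"turn": 27.7},
  {"offset": [27.4,19.7,1],"turn": 27.7},
  {"offset": [27.4,19.7,1],"turn": 27.7},
  {"offset": [27.4,19.7,1],"turn": 27.7},
  {"offset": [27.4,19.7,1],"turn": 27.7},
  {"offset": [27.4,19.7,1],"turn": 27.7},
  {"offset": [27.4,19.7,1],"turn": 27.7},
  {"offset": [27.4,19.7,1],"turn": 27.7},
], hand=1)

```text
t: 7.8
eef_pos: [0.4258, -0.1222, 0.3011]
ee_rot: [3.14, -0.001, -2.133]
force: [0.2, 0.9, -0.2]
width: 0.0876
```

```bash
python3 snap.py wrist:w4 top:t4; python3 -c "
from m1 import *
models(load('w4')); go(.4315,-.1197,.183,-122.0)
for n in('t4',):
  d=load(n);P=pts(d);ok=d['range_z']>0
  q=P[ok&(P[...,2]>.04)&(P[...,2]<.095)&(abs(P[...,0]-.65)<.05)&(P[...,1]>.04)&(P[...,1]<.22)]
  h=np.histogram(q[:,1],np.arange(.04,.22,.006));print([(round(b,3),int(c),round(float(np.median(q[abs(q[:,1]-b-.003)<.003][:,2])),3) if c else 0) for c,b in zip(*h)])
"
```

```text
offset [-16.74  -0.24 -19.81] turn -32.1 q6-> -74.0 | pos [ 0.429  -0.1205  0.3018] yaw -122.14 F [-0.3  0.1  0.6] w 0.0875 t 7.9
px[238. 193.] z0.026 c [ 432.  -120.3] wid,len [35.6 61.7] long axis deg 58.2 n 2770
offset [-0.19 -0.16 11.88] turn -0.1 q6-> -42.0 | pos [ 0.429  -0.1205  0.3018] yaw -122.14 F [-0.3  0.1  0.6] w 0.0875 t 7.9
[(np.float64(0.04), 0, 0), (np.float64(0.046), 1, 0.041), (np.float64(0.052), 0, 0), (np.float64(0.058), 0, 0), (np.float64(0.064), 0, 0), (np.float64(0.07), 0, 0), (np.float64(0.076), 0, 0), (np.float64(0.082), 0, 0), (np.float64(0.088), 0, 0), (np.float64(0.094), 0, 0), (np.float64(0.1), 1, 0.041), (np.float64(0.106), 18, 0.057), (np.float64(0.112), 10, 0.059), (np.float64(0.118), 14, 0.061), (np.float64(0.124), 13, 0.052), (np.float64(0.13), 11, 0.061), (np.float64(0.136), 9, 0.058), (np.float64(0.142), 12, 0.054), (np.float64(0.148), 9, 0.06), (np.float64(0.154), 13, 0.058), (np.float64(0.16), 9, 0.057), (np.float64(0.166), 17, 0.063), (np.float64(0.172), 24, 0.064), (np.float64(0.178), 24, 0.069), (np.float64(0.184), 24, 0.068), (np.float64(0.19), 4, 0.065), (np.float64(0.196), 0, 0), (np.float64(0.202), 0, 0), (np.float64(0.208), 0, 0)]
```

Emit:
send_rows([
  {"offset": [-0.1,-0.2,4],"turn": 0},
  {"offset": [-0.1,-0.2,8],"turn": 0},
  {"offset": [-0.1,-0.2,11],"turn": 0},
  {"offset": [-0.1,-0.2,11.9],"turn": 0},
  {"offset": [-0.1,-0.2,11.9],"turn": 0},
  {"offset": [-0.1,-0.2,11.9],"turn": 0},
])

```text
t: 8.5
eef_pos: [0.4327, -0.1197, 0.1834]
ee_rot: [-3.141, 0.0, -2.129]
force: [0.9, 0.9, 1.0]
width: 0.0874
```

Emit:
send_rows([
  {"offset": [0,0,0],"turn": 0},
  {"offset": [0,0,0],"turn": 0},
  {"offset": [0,0,0],"turn": 0},
  {"offset": [0,0,0],"turn": 0},
  {"offset": [0,0,0],"turn": 0},
  {"offset": [0,0,0],"turn": 0},
  {"offset": [0,0,0],"turn": 0},
  {"offset": [0,0,0],"turn": 0},
], hand=-1, squeeze=25)

```text
t: 9.3
eef_pos: [0.4316, -0.1201, 0.1827]
ee_rot: [3.142, -0.0, -2.13]
force: [-0.3, 0.1, 1.2]
width: 0.036
```

Emit:
send_rows([
  {"offset": [0,0,-4],"turn": 0},
  {"offset": [0,0,-8],"turn": 0},
  {"offset": [0,0,-11],"turn": 0},
  {"offset": [0,0,-11],"turn": 0},
  {"offset": [0,0,-11],"turn": 0},
])

```text
t: 9.8
eef_pos: [0.4314, -0.12, 0.2929]
ee_rot: [-3.141, 0.001, -2.13]
force: [-1.3, 0.5, -1.5]
width: 0.0357
```

```bash
python3 -c "
from h import *
go(.6413,.0725,.30,-94.3)"
```

```text
offset [-27.46  -7.57  -0.66] turn -27.8 q6-> -70.0 | pos [ 0.4314 -0.12    0.2929] yaw -122.06 F [-1.3  0.5 -1.5] w 0.0357 t 9.8
```

Emit:
send_rows([
  {"offset": [-27.5,-7.6,-0.7],"turn": -27.8},
  {"offset": [-27.5,-7.6,-0.7],"turn": -27.8},
  {"offset": [-27.5,-7.6,-0.7],"turn": -27.8},
  {"offset": [-27.5,-7.6,-0.7],"turn": -27.8},
  {"offset": [-27.5,-7.6,-0.7],"turn": -27.8},
  {"offset": [-27.5,-7.6,-0.7],"turn": -27.8},
  {"offset": [-27.5,-7.6,-0.7],"turn": -27.8},
  {"offset": [-27.5,-7.6,-0.7],"turn": -27.8},
])

```text
t: 10.6
eef_pos: [0.6417, 0.0732, 0.2966]
ee_rot: [3.137, -0.002, -1.644]
force: [-0.8, -0.1, -1.8]
width: 0.0355
```

```bash
python3 snap.py wrist:w5; python3 -c "
from h import *
go(.6409,.0725,.212,-94.3)"
```

```text
offset [  6.17  11.78 -20.22] turn -4.2 q6-> -32.0 | pos [0.6413 0.0726 0.2972] yaw -94.25 F [ 0.4 -0.  -0.6] w 0.0359 t 10.7
offset [-0.    0.    8.52] turn 0.1 q6-> -28.0 | pos [0.6413 0.0726 0.2972] yaw -94.25 F [ 0.4 -0.  -0.6] w 0.0359 t 10.7
```

View pics/w5.png

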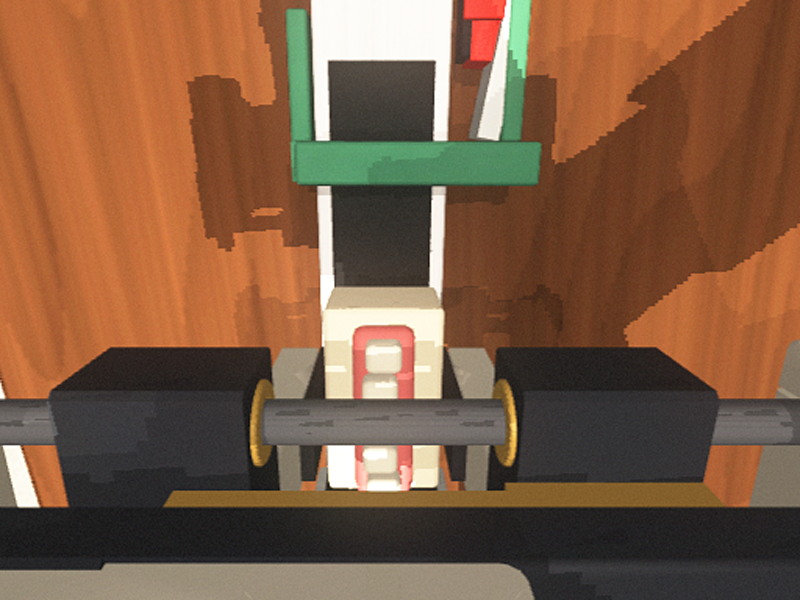

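The model is centred over the bed at column 384, with the bar at row 160 well clear of it. Lowering.

Emit:
send_rows([
  {"offset": [0,0,4],"turn": 0},
  {"offset": [0,0,7],"turn": 0},
  {"offset": [0,0,8],"turn": 0},
  {"offset": [0,0,8.6],"turn": 0},
  {"offset": [0,0,8.6],"turn": 0},
  {"offset": [0,0,8.6],"turn": 0},
])

```text
t: 11.25
eef_pos: [0.6425, 0.0727, 0.2151]
ee_rot: [-3.14, 0.001, -1.645]
force: [-0.6, -0.3, -0.6]
width: 0.0358
```

Emit:
send_rows([
  {"offset": [0,0,0],"turn": 0},
  {"offset": [0,0,0],"turn": 0},
  {"offset": [0,0,0],"turn": 0},
  {"offset": [0,0,0],"turn": 0},
  {"offset": [0,0,0],"turn": 0},
  {"offset": [0,0,0],"turn": 0},
], hand=0.3)

```text
t: 11.85
eef_pos: [0.642, 0.0727, 0.2137]
ee_rot: [-3.142, -0.0, -1.645]
force: [0.3, -0.0, 0.7]
width: 0.0566
```

Emit:
send_rows([
  {"offset": [0,0,-3],"turn": 0},
  {"offset": [0,0,-7],"turn": 0},
  {"offset": [0,0,-10],"turn": 0},
  {"offset": [11,0,-12],"turn": 0},
  {"offset": [14,0,-12],"turn": 0},
  {"offset": [14,0,-12],"turn": 0},
  {"offset": [14,0,-12],"turn": 0},
  {"offset": [14,0,-12],"turn": 0},
], hand=0.3)

```text
t: 12.65
eef_pos: [0.6314, -0.0681, 0.3338]
ee_rot: [-3.141, 0.0, -1.647]
force: [-0.1, 1.2, -0.4]
width: 0.0572
```

```bash
python3 snap.py wrist:w6
```

```text
offset [ -7.86  11.78 -16.64] turn -4.3 q6-> -20.0 | pos [ 0.6315 -0.0671  0.3336] yaw -94.3 F [ 0.6 -0.5  0.3] w 0.0571 t 12.7
```

View pics/w6.png

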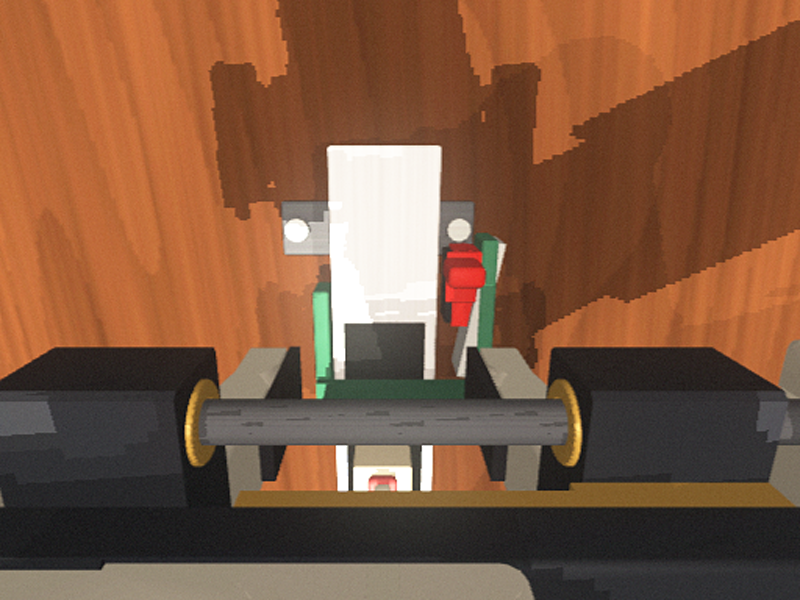

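The camera is now behind the bar. The red tab is at (465,275), the bed end at row 147, and model 2 is standing in the bed at (382,475).

```bash
cat > m2.py <<'E'
from m1 import *
def hold(lab):
    d=load(lab);P=pts(d);hsv=cv2.cvtColor(d["frame"],cv2.COLOR_BGR2HSV);H,S,V=[hsv[...,i].astype(int) for i in range(3)]
    ok=d["range_z"]>.2
    th=.0754;ey=np.array([th,1])/np.hypot(th,1);ex=np.array([ey[1],-ey[0]])
    h=lambda q:np.c_[(q[:,:2]-[.6353,0])@ex,(q[:,:2]-[.6353,0])@ey]*1000   # holder axes, y from world y=0
    g=ok&(H>50)&(H<90)&(S>70)&(abs(P[...,0]-.63)<.1)&(abs(P[...,1])<.15)
    for nm,m in(("bar top",g&(P[...,2]>.061)&(P[...,2]<.071)),("tab top",ok&((H<8)|(H>172))&(S>150)&(P[...,2]>.055)&(P[...,2]<.068)&(P[...,0]>.55)),("bed",ok&(S<50)&(abs(P[...,2]-.028)<.004)&(V>150)&(P[...,1]<-.09)&(P[...,0]>.58)&(P[...,0]<.68))):
        q=h(P[m])
        if len(q)>5:print(nm,len(q),"x 1,50,99%",np.round(np.percentile(q[:,0],[1,50,99]),1),"y",np.round(np.percentile(q[:,1],[1,50,99]),1))
if __name__=="__main__":
    hold(sys.argv[1])
    c=[float(v) for v in sys.argv[2:]]
    if c: go(*c)
E
python3 m2.py w6 .63 -.036 .199 -94.3;
```

```text
tab top 342 x 1,50,99% [-53.4 -43.1  -6. ] y [-83.5 -78.4  47.4]
bed 4427 x 1,50,99% [-31.1   0.3  31.1] y [-144.4 -118.8  -90.2]
offset [-3.09  0.39 13.46] turn 0.0 q6-> -16.0 | pos [ 0.6315 -0.0671  0.3336] yaw -94.3 F [ 0.6 -0.5  0.3] w 0.0571 t 12.7
```

Emit:
send_rows([
  {"offset": [-3.5,-0.5,2],"turn": 0},
  {"offset": [-3.5,-0.5,3],"turn": 0},
  {"offset": [-3.5,-0.5,3],"turn": 0},
  {"offset": [-3.5,-0.5,3],"turn": 0},
  {"offset": [-3.5,-0.5,7],"turn": 0},
  {"offset": [-3.5,-0.5,10],"turn": 0},
  {"offset": [-3.5,-0.5,11.7],"turn": 0},
  {"offset": [-3.5,-0.5,11.7],"turn": 0},
], hand=-1)

```text
t: 13.5
eef_pos: [0.6383, -0.0328, 0.2147]
ee_rot: [3.138, -0.001, -1.645]
force: [0.1, 0.1, 0.1]
width: 0.0017
```

Emit:
send_rows([
  {"offset": [-0.5,0,0],"turn": 0},
  {"offset": [-1,0,0],"turn": 0},
  {"offset": [-1.5,0,0],"turn": 0},
  {"offset": [-2,0,0],"turn": 0},
  {"offset": [-2.4,0,0],"turn": 0},
  {"offset": [-2.8,0,0],"turn": 0},
  {"offset": [-3.2,0,0],"turn": 0},
  {"offset": [-3.2,0,0],"turn": 0},
])

```text
t: 14.3
eef_pos: [0.6419, -0.0, 0.2174]
ee_rot: [-3.14, 0.0, -1.644]
force: [0.2, -1.1, 1.7]
width: 0.0003
```

```bash
python3 -c "
from h import *
go(.64,.02,.216,-94.3)"
```

```text
offset [-1.99  0.33  0.14] turn 0.1 q6-> -22.0 | pos [ 0.6419 -0.      0.2174] yaw -94.22 F [ 0.2 -1.1  1.7] w 0.0003 t 14.3
```

Emit:
send_rows([
  {"offset": [-0.3,0,0],"turn": 0},
  {"offset": [-0.6,0,0],"turn": 0},
  {"offset": [-0.9,0,0],"turn": 0},
  {"offset": [-1.2,0,0],"turn": 0},
  {"offset": [-1.5,0,0],"turn": 0},
])

```text
t: 14.8
eef_pos: [0.6428, 0.0142, 0.2172]
ee_rot: [-3.141, -0.0, -1.645]
force: [0.4, -6.1, 3.8]
width: 0.0002
```

Emit:
send_rows([
  {"offset": [-0.1,0,0],"turn": 0},
  {"offset": [-0.2,0,0],"turn": 0},
  {"offset": [-0.3,0,0],"turn": 0},
])

```text
t: 15.1
eef_pos: [0.6431, 0.0172, 0.2171]
ee_rot: [-3.141, -0.0, -1.645]
force: [0.8, -4.8, 3.4]
width: 0.0003
```

Emit:
send_rows([
  {"offset": [-0.1,0,0],"turn": 0},
  {"offset": [-0.2,0,0],"turn": 0},
])

```text
t: 15.3
eef_pos: [0.6432, 0.0191, 0.2171]
ee_rot: [-3.141, -0.0, -1.645]
force: [0.4, -6.3, 3.7]
width: 0.0006
```

Emit:
send_rows([
  {"offset": [-0.1,0,0],"turn": 0},
  {"offset": [-0.2,0,0],"turn": 0},
  {"offset": [-0.3,0,0],"turn": 0},
])

```text
t: 15.6
eef_pos: [0.6434, 0.0215, 0.217]
ee_rot: [-3.141, -0.001, -1.645]
force: [2.9, -14.1, 3.5]
width: 0.0006
```

Emit:
send_rows([
  {"offset": [-0.1,0,0],"turn": 0},
  {"offset": [-0.2,0,0],"turn": 0},
])

```text
t: 15.8
eef_pos: [0.6435, 0.022, 0.2171]
ee_rot: [3.141, -0.004, -1.645]
force: [3.3, -23.3, 2.7]
width: 0.0003
```

Emit:
send_rows([
  {"offset": [-0.1,0,0],"turn": 0},
  {"offset": [-0.2,0,0],"turn": 0},
])

```text
t: 16.0
eef_pos: [0.6436, 0.0224, 0.2171]
ee_rot: [3.14, -0.006, -1.646]
force: [5.7, -31.2, 3.0]
width: 0.0007
```

Emit:
send_rows([
  {"offset": [-0.1,0,0],"turn": 0},
])

```text
t: 16.1
eef_pos: [0.6437, 0.0226, 0.2171]
ee_rot: [3.14, -0.007, -1.646]
force: [6.4, -36.0, 2.8]
width: 0.0
```

Emit:
send_rows([
  {"offset": [1.5,0,0],"turn": 0},
  {"offset": [3,0,-1],"turn": 0},
  {"offset": [4,0,-5],"turn": 0},
  {"offset": [6,3,-8],"turn": 0},
  {"offset": [9.7,5,-8],"turn": 0},
  {"offset": [9.7,5,-8],"turn": 0},
  {"offset": [9.7,5,-8],"turn": 0},
])

```text
t: 16.8
eef_pos: [0.5861, -0.0661, 0.2978]
ee_rot: [-3.14, 0.001, -1.646]
force: [1.4, 1.1, 0.6]
width: 0.0005
```

```bash
python3 snap.py wrist:w7 scene:s7;python3 m2.py w7; python3 -c "
from h import *
d=cv2.imread('pics/s7.png'); 
import numpy as np
L=np.load('s7.npz'); c=L['frame'][190:330,200:420]; cv2.imwrite('pics/s7c.png',cv2.resize(c,None,fx=3.6,fy=3.6,interpolation=cv2.INTER_CUBIC))"
```

```text
offset [ -8.01   7.29 -20.31] turn -4.2 q6-> -21.0 | pos [ 0.5869 -0.0652  0.2969] yaw -94.24 F [-0.2 -0.1 -0.6] w 0.0004 t 16.9
tab top 20 x 1,50,99% [-44.8 -44.8 -44. ] y [-45.  -41.6 -35.9]
bed 5653 x 1,50,99% [-31.5   0.1  30.7] y [-143.9 -118.4  -90.4]
```

View pics/s7c.png

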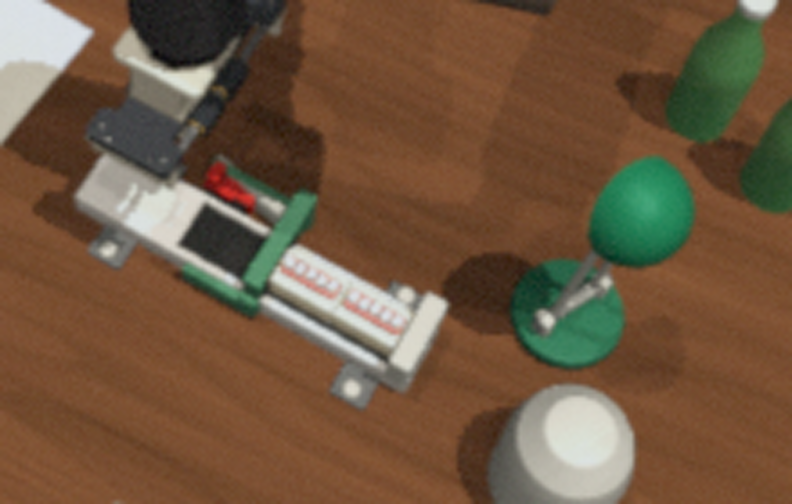

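The row is closed against the jaw: both models lie end to end between the bar and the fixed jaw. The tab is where I predicted, so I'll push the wedge now.

Emit:
send_rows([
  {"offset": [0,0,4],"turn": 0},
  {"offset": [0,0,7],"turn": 0},
  {"offset": [0,0,7.7],"turn": 0},
  {"offset": [0,0,7.7],"turn": 0},
  {"offset": [0,0,7.7],"turn": 0},
  {"offset": [-0.5,0,7.7],"turn": 0},
  {"offset": [-0.9,0,7.7],"turn": 0},
])

```text
t: 17.6
eef_pos: [0.5878, -0.0561, 0.221]
ee_rot: [-3.139, 0.001, -1.645]
force: [-0.8, -0.1, -0.4]
width: 0.0005
```

Emit:
send_rows([
  {"offset": [-0.3,-0.05,0],"turn": 0},
  {"offset": [-0.6,-0.1,0],"turn": 0},
  {"offset": [-0.9,-0.15,0],"turn": 0},
  {"offset": [-1.2,-0.2,0],"turn": 0},
  {"offset": [-1.5,-0.25,0],"turn": 0},
  {"offset": [-1.8,-0.3,0],"turn": 0},
  {"offset": [-2.1,-0.35,0],"turn": 0},
])

```text
t: 18.3
eef_pos: [0.5925, -0.0357, 0.2197]
ee_rot: [-3.141, -0.0, -1.645]
force: [1.3, -3.8, 2.9]
width: 0.0004
```

Emit:
send_rows([
  {"offset": [-0.1,-0.05,0],"turn": 0},
  {"offset": [-0.2,-0.05,0],"turn": 0},
  {"offset": [-0.3,-0.05,0],"turn": 0},
  {"offset": [-0.4,-0.1,0],"turn": 0},
])

```text
t: 18.7
eef_pos: [0.5935, -0.032, 0.2196]
ee_rot: [3.141, -0.0, -1.645]
force: [-0.4, -3.5, 1.7]
width: 0.0007
```

Emit:
send_rows([
  {"offset": [-0.1,-0.02,0],"turn": 0},
  {"offset": [-0.2,-0.04,0],"turn": 0},
])

```text
t: 18.9
eef_pos: [0.5941, -0.03, 0.2196]
ee_rot: [3.141, -0.0, -1.645]
force: [1.9, -3.3, 0.4]
width: 0.0005
```

Emit:
send_rows([
  {"offset": [-0.1,-0.02,0],"turn": 0},
  {"offset": [-0.2,-0.04,0],"turn": 0},
])

```text
t: 19.1
eef_pos: [0.5945, -0.0282, 0.2196]
ee_rot: [3.141, -0.0, -1.645]
force: [0.8, -6.8, 1.6]
width: 0.0005
```

Emit:
send_rows([
  {"offset": [-0.1,-0.02,0],"turn": 0},
])

```text
t: 19.2
eef_pos: [0.5947, -0.0274, 0.2196]
ee_rot: [3.141, -0.001, -1.645]
force: [0.2, -7.7, 1.7]
width: 0.0005
```

Emit:
send_rows([
  {"offset": [-0.1,-0.02,0],"turn": 0},
  {"offset": [-0.2,-0.03,0],"turn": 0},
])

```text
t: 19.4
eef_pos: [0.5951, -0.0259, 0.2196]
ee_rot: [3.14, -0.001, -1.645]
force: [2.1, -9.3, 2.0]
width: 0.0005
```

Emit:
send_rows([
  {"offset": [-0.1,-0.02,0],"turn": 0},
  {"offset": [-0.2,-0.02,0],"turn": 0},
])

```text
t: 19.6
eef_pos: [0.5955, -0.0243, 0.2197]
ee_rot: [3.14, -0.002, -1.645]
force: [2.7, -12.7, 0.6]
width: 0.0004
```

Emit:
send_rows([
  {"offset": [-0.1,0,0],"turn": 0},
])

```text
t: 19.7
eef_pos: [0.5956, -0.0235, 0.2196]
ee_rot: [3.14, -0.002, -1.645]
force: [2.0, -14.8, 0.5]
width: 0.0006
```

Emit:
send_rows([
  {"offset": [-0.1,-0.01,0],"turn": 0},
  {"offset": [-0.15,-0.02,0],"turn": 0},
])

```text
t: 19.9
eef_pos: [0.5959, -0.0224, 0.2196]
ee_rot: [3.14, -0.003, -1.645]
force: [3.3, -16.3, 2.6]
width: 0.0003
```

Emit:
send_rows([
  {"offset": [1,0,0],"turn": 0},
  {"offset": [2.5,0,0],"turn": 0},
  {"offset": [3.5,0,-3],"turn": 0},
  {"offset": [5,0,-8],"turn": 0},
  {"offset": [5,0,-8],"turn": 0},
  {"offset": [5,0,-8],"turn": 0},
])

```text
t: 20.5
eef_pos: [0.5925, -0.0711, 0.3011]
ee_rot: [-3.138, 0.002, -1.646]
force: [-0.2, 0.4, -0.3]
width: 0.0006
```

```bash
python3 snap.py wrist:w8;python3 m2.py w8
```

```text
offset [ -8.54   7.85 -20.03] turn -4.3 q6-> -20.0 | pos [ 0.592  -0.0709  0.2997] yaw -94.3 F [-0.5 -0.1 -0.9] w 0.0004 t 20.6
bed 5525 x 1,50,99% [-31.3   0.1  30.7] y [-144.6 -118.6  -90.1]
```

View pics/w8.png

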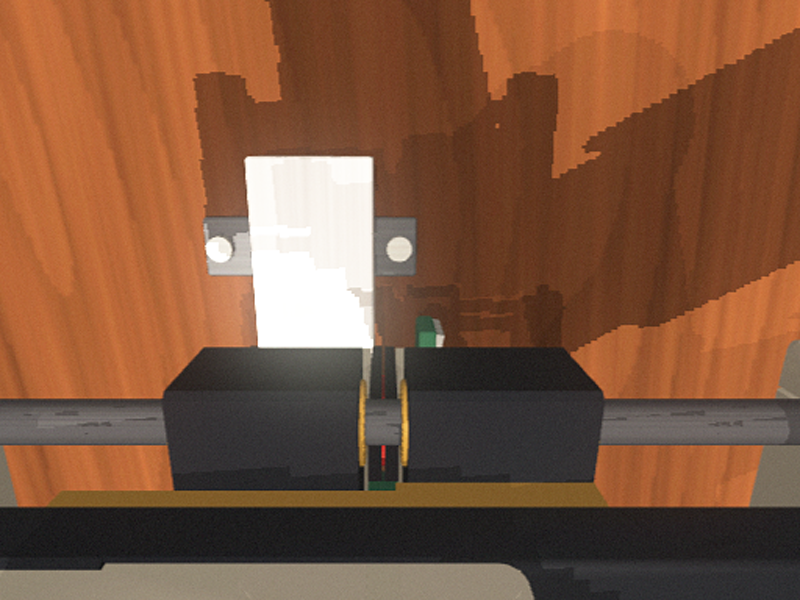

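This view doesn't help because the shut gripper hides the tab (a red sliver at column 385). Next I'll measure the lamp from the scene and top data.

```bash
python3 - <<'E'
from m1 import *
for n in("s7","s3","top0","t4"):
    d=load(n);P=pts(d);hsv=cv2.cvtColor(d["frame"],cv2.COLOR_BGR2HSV);H,S,V=[hsv[...,i].astype(int) for i in range(3)]
    m=(d["range_z"]>0)&(P[...,2]>.01)&(P[...,2]<.03)&(np.hypot(P[...,0]-.556,P[...,1]-.288)<.075)&(S>80)&(H>45)&(H<90)
    q=P[m]
    hull=cv2.convexHull((q[:,:2]*1000).astype(np.float32))
    c,r=cv2.minEnclosingCircle(hull);(ec,ax,an)=cv2.fitEllipse(hull)
    print(n,len(q),"circ",np.round(c,1),round(r,1),"ell",np.round(ec,1),np.round(ax,1))
    Q=shade(d)
    if len(Q)>50: w=sphere(Q);print("  shade",np.round(w.x,4),"dir",np.round(Q.mean(0)-w.x,3),len(Q))
    w=P[(d["range_z"]>0)&(S<70)&(V>110)&(P[...,2]>.03)&(P[...,2]<.07)&(np.hypot(P[...,0]-.556,P[...,1]-.288)<.05)]
    if len(w)>8: rect(w,"  hinge knobs")
d=load("s7")
for z in(.04,.045):print(ray(d,350.8,278.9,z),ray(d,368,268.6,z))
E
```

```text
s7 549 circ [556.2 291.2] 49.3 ell [556.3 291. ] [95.7 97.1]
  shade [0.558  0.3005 0.2498] dir [0.018 0.005 0.032] 506
  hinge knobs c [554.4 293.9] wid,len [15.1 78.3] long axis deg -32.3 n 75
s3 545 circ [556.5 290.6] 49.0 ell [556.6 290.7] [94.7 96.9]
  shade [0.558  0.3008 0.2496] dir [0.019 0.006 0.032] 500
  hinge knobs c [553.1 293.3] wid,len [14.2 77.2] long axis deg -30.9 n 75
top0 260 circ [549.6 288. ] 48.7 ell [549.6 288.6] [92.7 96.1]
  shade [0.5538 0.2954 0.2491] dir [0.005 0.008 0.038] 165
  hinge knobs c [550.3 287.4] wid,len [14.1 74.5] long axis deg -30.2 n 36
t4 261 circ [550.6 289.8] 49.2 ell [550.6 289. ] [94.4 97.3]
  shade [0.5544 0.2959 0.2497] dir [0.006 0.007 0.038] 142
  hinge knobs c [550.9 288.3] wid,len [18.4 74.7] long axis deg -34.9 n 36
[0.58293855 0.27582648 0.04      ] [0.52647471 0.31175335 0.04      ]
[0.58511282 0.2757417  0.045     ] [0.52885189 0.31153946 0.045     ]
```

```bash
python3 -c "
from h import *
go(.617,.392,.50,-122)"
```

```text
offset [-46.37   0.97 -19.98] turn 27.7 q6-> 12.0 | pos [ 0.592  -0.0709  0.2997] yaw -94.3 F [-0.5 -0.1 -0.9] w 0.0004 t 20.6
```

Emit:
send_rows([
  {"offset": [0,0,-5],"turn": 0},
  {"offset": [0,0,-10],"turn": 7},
  {"offset": [0,0,-15],"turn": 15},
  {"offset": [0,0,-20],"turn": 22},
  {"offset": [0,0,-20],"turn": 27.7},
  {"offset": [0,0,-20],"turn": 27.7},
])

```text
t: 21.15
eef_pos: [0.5924, -0.0701, 0.4994]
ee_rot: [3.141, 0.001, -2.13]
force: [-0.1, 0.3, -0.9]
width: 0.0004
```

```bash
python3 -c "
from h import *
go(.617,.392,.50,-122)"
```

```text
offset [-4.049e+01  2.241e+01 -1.000e-02] turn -0.0 q6-> -44.0 | pos [ 0.5924 -0.0701  0.4994] yaw -122.01 F [-0.1  0.3 -0.9] w 0.0004 t 21.1
```

Emit:
send_rows([
  {"offset": [-30,16.8,-0.5],"turn": 0},
  {"offset": [-30,16.8,-0.5],"turn": 0},
  {"offset": [-30,16.8,-0.5],"turn": 0},
  {"offset": [-30,16.8,-0.5],"turn": 0},
  {"offset": [-30,16.8,-0.5],"turn": 0},
  {"offset": [-30,16.8,-0.5],"turn": 0},
  {"offset": [-30,16.8,-0.5],"turn": 0},
  {"offset": [-30,16.8,-0.5],"turn": 0},
])

```text
t: 21.95
eef_pos: [0.6084, 0.2784, 0.4998]
ee_rot: [3.138, -0.005, -2.121]
force: [-0.2, -0.6, -0.3]
width: 0.0002
```

Emit:
send_rows([
  {"offset": [-10.5,5.6,0],"turn": 0},
  {"offset": [-10.5,5.6,0],"turn": 0},
  {"offset": [-10.5,5.6,0],"turn": 0},
  {"offset": [-10.5,5.6,4],"turn": 0},
  {"offset": [-10.5,5.6,8.2],"turn": 0},
  {"offset": [-10.5,5.6,8.2],"turn": 0},
  {"offset": [-10.5,5.6,8.2],"turn": 0},
])

```text
t: 22.65
eef_pos: [0.6168, 0.3915, 0.4212]
ee_rot: [3.141, -0.004, -2.127]
force: [0.9, -0.4, 0.5]
width: 0.0003
```

```bash
python3 -c "
from h import *
go(.5535+.53*.068,.290+.848*.068,.418,-122)"
```

```text
offset [5.16 0.01 0.34] turn 0.1 q6-> -79.0 | pos [0.6168 0.3915 0.4212] yaw -121.85 F [ 0.9 -0.4  0.5] w 0.0003 t 22.6
```

Emit:
send_rows([
  {"offset": [2.5,0,0.3],"turn": 0},
  {"offset": [4,0,0.3],"turn": 0},
  {"offset": [5.5,0,0.3],"turn": 0},
  {"offset": [6.4,0,0.3],"turn": 0},
  {"offset": [7.3,0,0.3],"turn": 0},
  {"offset": [8.2,0,0.35],"turn": 0},
  {"offset": [9.1,0,0.45],"turn": 0},
  {"offset": [10,0,0.6],"turn": 0},
])

```text
t: 23.45
eef_pos: [0.5635, 0.3063, 0.4167]
ee_rot: [-3.141, 0.0, -2.128]
force: [1.4, 2.9, 2.2]
width: 0.0004
```

```bash
cat > lean.py <<'E'
from m1 import *
hd=np.array([np.cos(np.radians(-122)),np.sin(np.radians(-122))])
for n,F in(("scene",(.5563,.291)),("top",(.5502,.2886))):
    d=cam(n);Q=shade(d)
    if len(Q)<60: print(n,len(Q));continue
    w=sphere(Q);s=(w.x[:2]-F)@hd
    print(n,len(Q),np.round(w.x,4),"lean",round(np.degrees(np.arctan2(s,w.x[2]-.04)),1),"rad",round(np.hypot(s,w.x[2]-.04),3),"lat",round((w.x[:2]-F)@[-hd[1],hd[0]],4))
E
python3 lean.py; python3 -c "
from h import *
go(.5535+.53*.02,.290+.848*.02,.418,-122)"
```

```text
scene 102 [0.5368 0.2636 0.2486] lean 9.2 rad 0.211 lat -0.002
top 180 [0.5294 0.2552 0.2454] lean 10.8 rad 0.209 lat 0.0001
offset [-0.17 -0.02 -0.17] turn 0.0 q6-> -78.0 | pos [0.563  0.3056 0.4163] yaw -121.97 F [ 0.1 -0.6  0.6] w 0.0 t 23.6
```

Emit:
send_rows([
  {"offset": [0.9,0,0.25],"turn": 0},
  {"offset": [1.8,0,0.5],"turn": 0},
  {"offset": [2.7,0,0.75],"turn": 0},
  {"offset": [3.6,0,1.05],"turn": 0},
  {"offset": [4.4,0,1.4],"turn": 0},
  {"offset": [5.2,0,1.75],"turn": 0},
  {"offset": [6.0,0,2.15],"turn": 0},
  {"offset": [6.9,0,2.6],"turn": 0},
])

```text
t: 24.35
eef_pos: [0.5269, 0.2477, 0.3903]
ee_rot: [3.142, -0.0, -2.128]
force: [1.8, 1.8, 1.7]
width: 0.0005
```

Emit:
send_rows([
  {"offset": [0.6,0,0.35],"turn": 0},
  {"offset": [1.1,0,0.7],"turn": 0},
  {"offset": [1.5,0,1],"turn": 0},
  {"offset": [1.7,0,1.1],"turn": 0},
  {"offset": [1.7,0,1.1],"turn": 0},
])

```text
t: 24.85
eef_pos: [0.518, 0.2335, 0.3793]
ee_rot: [3.141, -0.001, -2.129]
force: [1.4, 0.2, -0.9]
width: 0.0007
```

```bash
python3 lean.py; python3 -c "
from h import *
go(.5535-.53*.079,.290-.848*.079,.369,-122)"
```

```text
scene 93 [0.4938 0.1845 0.2098] lean 36.0 rad 0.21 lat 0.0035
top 231 [0.4888 0.1797 0.2091] lean 36.5 rad 0.21 lat 0.0056
offset [ 1.24 -0.02  1.03] turn 0.0 q6-> -76.0 | pos [0.518  0.2337 0.3793] yaw -121.96 F [ 0.1 -0.1 -0.1] w 0.0006 t 24.9
```

Emit:
send_rows([
  {"offset": [0.4,0,0.3],"turn": 0},
  {"offset": [0.8,0,0.6],"turn": 0},
  {"offset": [1.1,0,0.85],"turn": 0},
  {"offset": [1.1,0,0.85],"turn": 0},
])

```text
t: 25.35
eef_pos: [0.5121, 0.224, 0.3707]
ee_rot: [3.141, -0.001, -2.129]
force: [1.2, 0.5, -0.3]
width: 0.0005
```

Emit:
send_rows([
  {"offset": [-2,0,-0.5],"turn": 0},
  {"offset": [-5,0,-2],"turn": 0},
  {"offset": [-8,0,-6],"turn": 0},
  {"offset": [-10,0,-11],"turn": 0},
  {"offset": [-10,0,-13],"turn": 0},
])

```text
t: 25.85
eef_pos: [0.5663, 0.3108, 0.504]
ee_rot: [-3.14, 0.002, -2.128]
force: [1.4, -0.2, -0.2]
width: 0.0004
```

```bash
python3 lean.py; python3 -c "
from h import *
go(.45,-.2,.5,-90)"
```

```text
scene 503 [0.4864 0.1739 0.2013] lean 40.2 rad 0.211 lat 0.0027
top 259 [0.4842 0.1707 0.1999] lean 40.2 rad 0.209 lat 0.0065
offset [ 49.39 -17.13   0.3 ] turn -31.9 q6-> -110.0 | pos [0.5658 0.3098 0.5049] yaw -121.92 F [0.8 0.6 0.8] w 0.0006 t 25.9
```

```bash
cat > cas.py <<'E'
from m1 import *
def cas(d,lab):
    P=pts(d);hsv=cv2.cvtColor(d["frame"],cv2.COLOR_BGR2HSV);H,S,V=[hsv[...,i].astype(int) for i in range(3)]
    ok=(d["range_z"]>.25)&(P[...,0]>.25)&(P[...,0]<.78)&(P[...,1]<-.18)&(P[...,1]>-.52)
    big=lambda m:(lambda r:r[1]==1+np.argmax(r[2][1:,4]))(cv2.connectedComponentsWithStats(cv2.morphologyEx(m.astype(np.uint8),cv2.MORPH_OPEN,np.ones((3,3)))))
    sh=ok&(S<60)&(V>60)&(P[...,2]<.013)
    b=big(sh);rect(P[b],lab+" sheet");
    wood=(H<20)&(S>110)
    c=ok&(P[...,2]>.016)&(P[...,2]<.036)&~wood
    b=big(c);rect(P[b],lab+" cassette")
if __name__=="__main__":
    cas(cam(sys.argv[1]),sys.argv[1])
E
python3 cas.py top; python3 cas.py scene
```

```text
top sheet c [ 599.8 -342.2] wid,len [205.4 267.4] long axis deg -7.8 n 2467
top cassette c [ 371.4 -360.3] wid,len [30.7 66.7] long axis deg -89.8 n 78
scene sheet c [ 600.4 -341.4] wid,len [211.7 268.1] long axis deg -7.3 n 3771
scene cassette c [ 455.3 -387.4] wid,len [ 89.1 119. ] long axis deg 37.5 n 264
```

The lamp reads 40.2° from both cameras after release. Next is the cassette, starting with a near look.

```bash
sed -i 's/np.degrees(s\["q"\]\[5\])+t/np.degrees(s["q"][5])-t/' h.py; python3 -c "
from h import *
go(.52,-.31,.52,-97.5)"
```

```text
offset [ 54.92 -28.95  -1.92] turn -24.5 q6-> -53.0 | pos [0.565  0.3092 0.5007] yaw -121.95 F [ 0.4 -0.3 -1. ] w 0.0003 t 26.1
```

Emit:
send_rows([
  {"offset": [27.5,-14.5,-1.5],"turn": 0},
  {"offset": [27.5,-14.5,-1.5],"turn": 0},
  {"offset": [27.5,-14.5,-1.5],"turn": 0},
  {"offset": [27.5,-14.5,-1.5],"turn": 0},
  {"offset": [27.5,-14.5,-1.5],"turn": 0},
  {"offset": [27.5,-14.5,-1.5],"turn": 0},
  {"offset": [27.5,-14.5,-1.5],"turn": 0},
  {"offset": [27.5,-14.5,-1.5],"turn": 0},
], hand=1)

```text
t: 26.85
eef_pos: [0.542, -0.0028, 0.5152]
ee_rot: [3.14, -0.001, -2.132]
force: [0.5, -0.5, 0.9]
width: 0.0586
```

Emit:
send_rows([
  {"offset": [27.5,-14.5,-0.5],"turn": -24.4},
  {"offset": [27.5,-14.5,-0.5],"turn": -24.4},
  {"offset": [27.5,-14.5,-0.5],"turn": -24.4},
  {"offset": [27.5,-14.5,-0.5],"turn": -24.4},
  {"offset": [27.5,-14.5,-0.5],"turn": -24.4},
  {"offset": [27.5,-14.5,-0.5],"turn": -24.4},
  {"offset": [27.5,-14.5,-0.5],"turn": -24.4},
  {"offset": [27.5,-14.5,-0.5],"turn": -24.4},
])

```text
t: 27.65
eef_pos: [0.5206, -0.3127, 0.5189]
ee_rot: [3.138, 0.0, -1.705]
force: [-1.0, 0.0, -0.6]
width: 0.0873
```

```bash
python3 snap.py wrist:w9; python3 -c "
from cas import *
cas(load('w9'),'w9')"
```

```text
offset [-32.83   4.49   1.96] turn -7.7 q6-> 12.0 | pos [ 0.5207 -0.3114  0.5192] yaw -97.66 F [-0.7  0.5 -0.9] w 0.0874 t 27.7
w9 sheet c [ 599.8 -339.4] wid,len [200.5 263.2] long axis deg -7.6 n 20250
w9 cassette c [ 413.7 -399.3] wid,len [120.3 180.2] long axis deg -21.4 n 4899
```

View pics/w9.png

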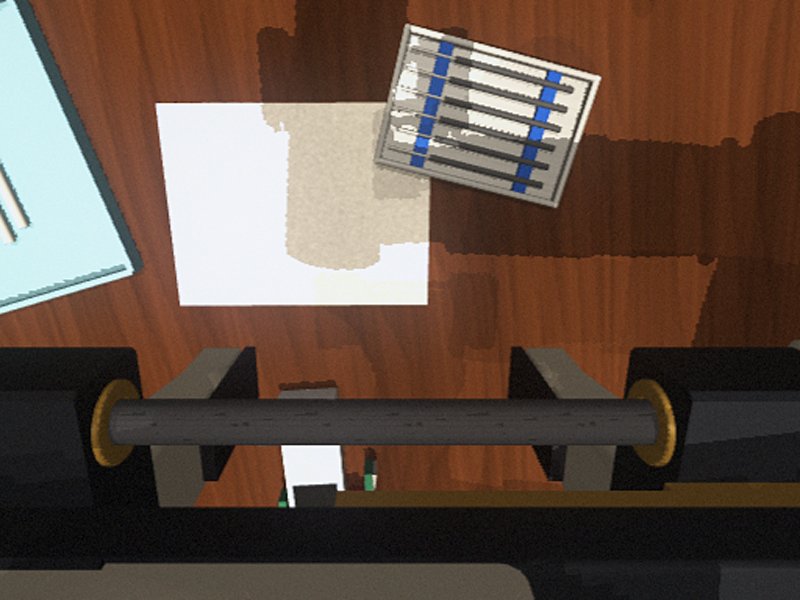

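The near view shows the steel cassette with blue rails centred at about (488,115) and the sheet at about (295,205). The measured sizes fit (120×180 and 200×260). Plan:
1. Push the long side toward +y with the open fingers aligned to the sheet, which also squares the cassette up.
2. Push the short end along the sheet.

```bash
python3 -c "
from h import *
go(.399,-.510,.25,-97.6);go(.399,-.510,.186,-97.6)"
```

```text
offset [21.33  9.33 26.93] turn -0.1 q6-> 5.0 | pos [ 0.5207 -0.3114  0.5192] yaw -97.66 F [-0.7  0.5 -0.9] w 0.0874 t 27.7
offset [21.33  9.32 33.33] turn -0.1 q6-> 5.0 | pos [ 0.5207 -0.3114  0.5192] yaw -97.66 F [-0.7  0.5 -0.9] w 0.0874 t 27.7
```

Emit:
send_rows([
  {"offset": [21.3,9.3,10],"turn": 0},
  {"offset": [21.3,9.3,10],"turn": 0},
  {"offset": [21.3,9.3,10],"turn": 0},
  {"offset": [21.3,9.3,14],"turn": 0},
  {"offset": [21.3,9.3,19],"turn": 0},
  {"offset": [21.3,9.3,24],"turn": 0},
  {"offset": [21.3,9.3,27],"turn": 0},
  {"offset": [21.3,9.3,27],"turn": 0},
])

```text
t: 28.5
eef_pos: [0.4001, -0.5082, 0.2477]
ee_rot: [3.139, 0.002, -1.702]
force: [0.7, -0.3, 0.1]
width: 0.0879
```

Emit:
send_rows([
  {"offset": [0,0,3],"turn": 0},
  {"offset": [0,0,5],"turn": 0},
  {"offset": [0,0,6],"turn": 0},
  {"offset": [0,0,6.3],"turn": 0},
  {"offset": [0,0,6.3],"turn": 0},
])

```text
t: 29.0
eef_pos: [0.401, -0.5093, 0.1885]
ee_rot: [-3.141, -0.0, -1.701]
force: [0.3, 1.0, 0.0]
width: 0.0873
```

```bash
python3 -c "
from h import *
go(.399,-.510,.186,-97.6)"; python3 cas.py top
```

```text
offset [0.1  0.19 0.25] turn 0.1 q6-> 27.0 | pos [ 0.401  -0.5093  0.1885] yaw -97.48 F [0.3 1.  0. ] w 0.0873 t 29.0
top sheet c [ 599.5 -342.1] wid,len [204.7 265.3] long axis deg -7.6 n 1705
top cassette c [ 349.6 -416.4] wid,len [22.8 41.8] long axis deg 53.9 n 39
```

Emit:
send_rows([
  {"offset": [-0.8,0,0.1],"turn": 0},
  {"offset": [-1.6,0,0.1],"turn": 0},
  {"offset": [-2.4,0,0.1],"turn": 0},
  {"offset": [-3.2,0,0.1],"turn": 0},
  {"offset": [-4.0,0,0.1],"turn": 0},
  {"offset": [-4.8,0,0.1],"turn": 0},
  {"offset": [-5.6,0,0.1],"turn": 0},
  {"offset": [-6.4,0,0.1],"turn": 0},
])

```text
t: 29.85
eef_pos: [0.4089, -0.4458, 0.1874]
ee_rot: [-3.141, -0.0, -1.702]
force: [1.5, -2.6, 1.2]
width: 0.0876
```

Emit:
send_rows([
  {"offset": [-0.8,0,0],"turn": 0},
  {"offset": [-1.6,0,0],"turn": 0},
  {"offset": [-2.4,0,0],"turn": 0},
  {"offset": [-3.2,0,0],"turn": 0},
  {"offset": [-4.0,0,0],"turn": 0},
  {"offset": [-4.8,0,0],"turn": 0},
  {"offset": [-5.6,0,0],"turn": 0},
  {"offset": [-6.0,0,0],"turn": 0},
])

```text
t: 30.65
eef_pos: [0.4166, -0.386, 0.1872]
ee_rot: [3.141, 0.0, -1.702]
force: [-0.7, -4.0, 2.1]
width: 0.0878
```

Emit:
send_rows([
  {"offset": [2,0,0],"turn": 0},
  {"offset": [4,0,-2],"turn": 0},
  {"offset": [4,0,-7],"turn": 0},
  {"offset": [1,0,-12],"turn": 0},
  {"offset": [-4,0,-17],"turn": 0},
  {"offset": [-9,0,-22],"turn": 0},
  {"offset": [-12,0,-25],"turn": 0},
  {"offset": [-12,0,-25],"turn": 0},
])

```text
t: 31.45
eef_pos: [0.4317, -0.2656, 0.4384]
ee_rot: [3.141, 0.001, -1.702]
force: [1.4, -0.8, 0.1]
width: 0.0876
```

```bash
python3 snap.py wrist:w10; python3 -c "
from cas import *
cas(load('w10'),'w10')"
```

```text
offset [-29.28  -5.01  -5.61] turn -7.5 q6-> 9.0 | pos [ 0.4327 -0.2639  0.4435] yaw -97.46 F [1.  1.8 4.6] w 0.0876 t 31.5
w10 sheet c [ 600.6 -339.7] wid,len [201.1 262.2] long axis deg -7.6 n 29625
w10 cassette c [ 409.7 -312.6] wid,len [119.2 180.3] long axis deg -7.5 n 7570
```

Emit:
send_rows([
  {"offset": [2,5,2],"turn": -8},
  {"offset": [4,9,4],"turn": -16},
  {"offset": [5.1,13.7,6],"turn": -24},
  {"offset": [5.1,13.7,8],"turn": -32},
  {"offset": [5.1,13.7,10],"turn": -40},
  {"offset": [5.1,13.7,12],"turn": -48},
  {"offset": [5.1,13.7,13],"turn": -56},
  {"offset": [5.1,13.7,14],"turn": -64},
])

```text
t: 32.3
eef_pos: [0.289, -0.2997, 0.2957]
ee_rot: [-3.141, 0.003, -0.58]
force: [0.4, 0.1, -0.1]
width: 0.0874
```

Emit:
send_rows([
  {"offset": [0,0,0],"turn": -8},
  {"offset": [0,0,0],"turn": -16},
  {"offset": [0,0,0],"turn": -24},
  {"offset": [0,0,0],"turn": -26.1},
  {"offset": [0,0,0],"turn": -26.1},
  {"offset": [0,0,0],"turn": -26.1},
])

```text
t: 32.9
eef_pos: [0.2894, -0.3, 0.2967]
ee_rot: [-3.141, 0.001, -0.132]
force: [-0.4, 0.4, 0.4]
width: 0.0879
```

```bash
python3 -c "
from h import *
go(.290,-.2966,.187,-7.6)"; python3 cas.py scene
```

```text
offset [ 0.02 -0.34 10.97] turn 0.1 q6-> 101.0 | pos [ 0.2894 -0.3     0.2967] yaw -7.54 F [-0.4  0.4  0.4] w 0.0879 t 32.9
scene sheet c [ 602.  -340.9] wid,len [210.5 267.6] long axis deg -6.8 n 3725
scene cassette c [ 450.4 -314.6] wid,len [ 57.9 119.8] long axis deg 74.4 n 204
```

Emit:
send_rows([
  {"offset": [0,-0.3,4],"turn": 0},
  {"offset": [0,-0.3,8],"turn": 0},
  {"offset": [0,-0.3,10],"turn": 0},
  {"offset": [0,-0.3,10.9],"turn": 0},
  {"offset": [0,-0.3,10.9],"turn": 0},
  {"offset": [0,-0.3,10.9],"turn": 0},
])

```text
t: 33.55
eef_pos: [0.2906, -0.2976, 0.1888]
ee_rot: [3.141, -0.001, -0.13]
force: [-0.7, -0.2, -0.0]
width: 0.0876
```

Emit:
send_rows([
  {"offset": [0.9,0,0],"turn": 0},
  {"offset": [1.8,0,0],"turn": 0},
  {"offset": [2.7,0,0],"turn": 0},
  {"offset": [3.6,0,0],"turn": 0},
  {"offset": [4.5,0,0],"turn": 0},
  {"offset": [5.4,0,0],"turn": 0},
  {"offset": [6.3,0,0],"turn": 0},
  {"offset": [7.2,0,0],"turn": 0},
])

```text
t: 34.35
eef_pos: [0.3621, -0.3068, 0.1881]
ee_rot: [-3.142, 0.001, -0.13]
force: [-5.0, 0.5, 3.7]
width: 0.0875
```

```bash
python3 -c "
from h import *
go(.501,-.3247,.187,-7.6)"
```

```text
offset [14.   -0.03  0.1 ] turn 0.2 q6-> 99.0 | pos [ 0.3621 -0.3068  0.1881] yaw -7.45 F [-5.   0.5  3.7] w 0.0875 t 34.4
```

Emit:
send_rows([
  {"offset": [0.9,0,0],"turn": 0},
  {"offset": [1.8,0,0],"turn": 0},
  {"offset": [2.7,0,0],"turn": 0},
  {"offset": [3.6,0,0],"turn": 0},
  {"offset": [4.5,0,0],"turn": 0},
  {"offset": [5.4,0,0],"turn": 0},
  {"offset": [6.3,0,0],"turn": 0},
  {"offset": [7.2,0,0],"turn": 0},
])

```text
t: 35.15
eef_pos: [0.4337, -0.3162, 0.1881]
ee_rot: [3.142, -0.0, -0.13]
force: [-4.5, 0.6, 2.9]
width: 0.0877
```

Emit:
send_rows([
  {"offset": [0.9,0,0],"turn": 0},
  {"offset": [1.8,0,0],"turn": 0},
  {"offset": [2.7,0,0],"turn": 0},
  {"offset": [3.6,0,0],"turn": 0},
  {"offset": [4.5,0,0],"turn": 0},
  {"offset": [5.4,0,0],"turn": 0},
  {"offset": [6.3,0,0],"turn": 0},
  {"offset": [6.8,0,0],"turn": 0},
])

```text
t: 35.95
eef_pos: [0.5014, -0.3251, 0.1881]
ee_rot: [3.141, -0.001, -0.13]
force: [-4.8, 0.9, 4.2]
width: 0.0877
```

Emit:
send_rows([
  {"offset": [-2,0,0],"turn": 0},
  {"offset": [-4,0,-2],"turn": 0},
  {"offset": [-4,0,-7],"turn": 0},
  {"offset": [-4,0,-12],"turn": 0},
  {"offset": [-4,0,-17],"turn": 0},
  {"offset": [-4,0,-22],"turn": 0},
  {"offset": [-4,0,-27],"turn": 0},
  {"offset": [-4,0,-28],"turn": 0},
])

```text
t: 36.75
eef_pos: [0.4619, -0.3204, 0.4759]
ee_rot: [3.138, -0.013, -0.129]
force: [0.7, 0.6, -0.7]
width: 0.0874
```

```bash
python3 snap.py wrist:w11 top:t11 scene:s11; python3 -c "
from cas import *
cas(load('w11'),'w11')"; python3 lean.py
```

```text
offset [  1.45 -34.44  -3.09] turn 82.6 q6-> 15.0 | pos [ 0.4612 -0.3197  0.4691] yaw -7.44 F [ 0.5 -0.  -0.7] w 0.0878 t 36.9
w11 sheet c [ 564.6 -335.8] wid,len [188.7 202.4] long axis deg 82.6 n 10584
w11 cassette c [ 583.2 -334.6] wid,len [120.1 140.6] long axis deg -7.4 n 5286
scene 518 [0.4867 0.1741 0.2009] lean 40.2 rad 0.211 lat 0.0029
top 254 [0.484  0.1712 0.2004] lean 40.0 rad 0.209 lat 0.0061
```

View pics/w11.png

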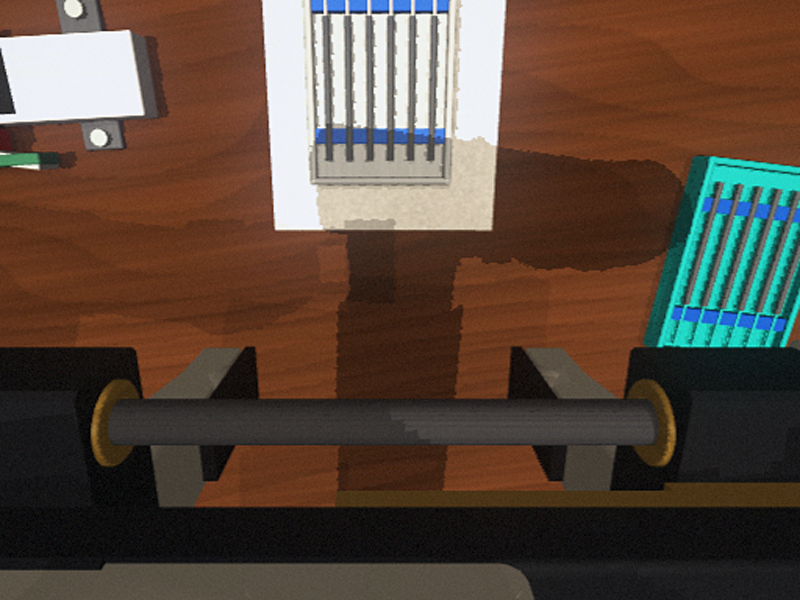

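The near view shows the cassette square on the sheet, with near-equal margins (sheet edges at columns 270–497, cassette 312–450). Last, a look at the wedge and the row from above, plus the whole scene.

```bash
python3 -c "
from h import *
go(.53,.03,.5,-7.4)"
```

```text
offset [  2.33 -35.56  -3.29] turn -0.0 q6-> 97.0 | pos [ 0.4608 -0.3196  0.4669] yaw -7.45 F [ 0.6  0.2 -0.4] w 0.0878 t 37.0
```

Emit:
send_rows([
  {"offset": [2,-5,-3.3],"turn": 8},
  {"offset": [2.3,-10,-3.3],"turn": 16},
  {"offset": [2.3,-15,-3.3],"turn": 24},
  {"offset": [2.3,-20,-3.3],"turn": 32},
  {"offset": [2.3,-25,-3.3],"turn": 40},
  {"offset": [2.3,-30,-3.3],"turn": 48},
  {"offset": [2.3,-35,-3.3],"turn": 56},
  {"offset": [2.3,-35.5,-3.3],"turn": 64},
])

```text
t: 37.8
eef_pos: [0.5293, 0.0288, 0.4996]
ee_rot: [3.14, 0.0, -1.214]
force: [1.1, -0.0, -0.6]
width: 0.0876
```

Emit:
send_rows([
  {"offset": [0,0,0],"turn": 8},
  {"offset": [0,0,0],"turn": 16},
  {"offset": [0,0,0],"turn": 22.6},
  {"offset": [0,0,0],"turn": 22.6},
  {"offset": [0,0,0],"turn": 22.6},
])

```text
t: 38.3
eef_pos: [0.5294, 0.0268, 0.5]
ee_rot: [3.14, -0.001, -1.599]
force: [-0.1, -0.4, 0.2]
width: 0.0878
```

```bash
python3 snap.py wrist:w12 top:t12 scene:s12; python3 m2.py w12; python3 -c "
from cas import *
for n in('t12','s12'): cas(load(n),n)
from m2 import *
d=load('w12');P=pts(d);hsv=cv2.cvtColor(d['frame'],cv2.COLOR_BGR2HSV);H,S=hsv[...,0],hsv[...,1]
m=(d['range_z']>.2)&((H<8)|(H>172))&(S>190)&(P[...,2]>.05)&(P[...,2]<.07)&(P[...,0]<.61)&(P[...,0]>.56)
print('tab',m.sum(),np.median(P[m],0) if m.any() else 0)
a=load('w12')['frame'];b=load('s12')['frame'];c=load('t12')['frame']
z=lambda i,h:cv2.resize(i,(400,h))
cv2.imwrite('pics/fin.png',np.hstack([np.vstack([z(a,300),z(c[120:300,110:400],250)]),z(b[:,60:440],550)]))"
```

```text
offset [0.69 0.92 0.07] turn -1.7 q6-> -24.0 | pos [0.5294 0.0266 0.5007] yaw -91.73 F [-0.3 -0.7 -0.4] w 0.0876 t 38.5
bar top 936 x 1,50,99% [-64.7 -16.5  33.7] y [33.3 41.5 50.1]
tab top 132 x 1,50,99% [-47.7 -38.6 -29.4] y [-14.6  -9.2  -3.6]
bed 2179 x 1,50,99% [-31.6   0.4  31.1] y [-144.  -118.1  -90.1]
t12 sheet c [ 599.4 -342.4] wid,len [205.9 265.6] long axis deg -8.0 n 1489
t12 cassette c [ 553.8 -310.7] wid,len [19.2 71.7] long axis deg -89.1 n 69
s12 sheet c [ 600.1 -342. ] wid,len [211.8 271.1] long axis deg -6.9 n 2239
s12 cassette c [ 559.  -328.5] wid,len [ 71.5 126.5] long axis deg -89.3 n 292
tab 45 [ 0.59591942 -0.00649853  0.06074604]
```

View pics/fin.png

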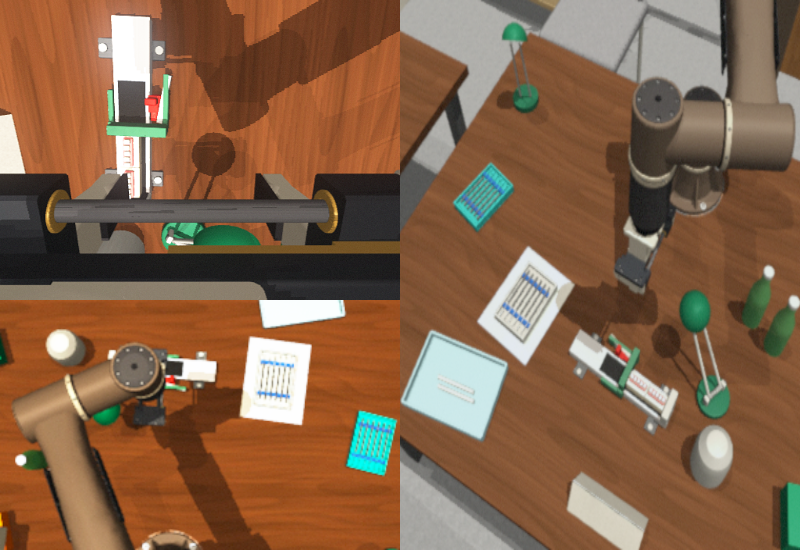

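```bash
python3 - <<'E'
from m1 import *
d=cam("scene");P=pts(d);hsv=cv2.cvtColor(d["frame"],cv2.COLOR_BGR2HSV)
m=(hsv[...,0]>100)&(hsv[...,0]<130)&(hsv[...,1]>90)&(P[...,1]>-.5)&(P[...,1]<-.2)&(P[...,0]>.3)&(P[...,0]<.8)&(d["range_z"]>0)
k,l,st,ce=cv2.connectedComponentsWithStats(m.astype(np.uint8))
for i in range(1,k):
    if st[i,4]>20: rect(P[l==i],"rail")
job_done()
E
```

```text
rail c [ 552.6 -364.2] wid,len [10.5 40.7] long axis deg -89.3 n 26
rail c [ 558.7 -315.4] wid,len [11.9 43.5] long axis deg 78.9 n 29
rail c [ 652.3 -354.4] wid,len [11.4 31.9] long axis deg 79.0 n 21
rail c [ 658.7 -313.9] wid,len [10.9 40.3] long axis deg 78.7 n 26
the job is handed in; nothing more can be done
```

The station is set up and the job is handed in, at about 38.5 s of the 184 s allowed. No verdict was given. The bottles and the jar were not touched.

- **Models and bar:** Only two models were there. Both stand end to end in the bed. I slid the bar up until it met a firm stop (36 N), and its face then measured about 25 mm from the bed's middle, where a row of two should end (26 mm).
- **Wedge:** I pushed it after the bar, up to 16 N. The near view afterwards put its travel at about 32 mm, inside the 29–36 mm jam range.
- **Lamp:** It reads 40.0–40.2° from both fixed cameras after I let go. The shade sat 3–6 mm off the hinge plane I assumed, which hardly changes the angle.
- **Cassette:** It was pushed, never lifted. In the near view it lay within 0.2° of the sheet's angle, about 40 mm in from the near edge and near-centred sideways. The far edge I checked only in the overview pictures.

**Checks that failed or disagreed:**
- The fixed cameras' outline of the whole cassette was unreliable all along. The last rail check also came back in broken pieces, though their positions fit the near view.
- The top and scene cameras differ by up to about 6 mm in position near the lamp.

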